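# Pack the sampling caddy

## Robot

A 7-joint arm with a two-finger parallel gripper is mounted at the origin on a cart in front of the work surface, level with it; the furniture and walls round the work are solid. World frame = base frame: x ahead of the robot, y to its left, z up, the work surface at z = 0. Lengths are in m, angles in rad, forces in N, time in s.
With the tool pointing down it reaches from about 0.425 to 0.875 m from the base axis. Payload 8.4 kg.
Tool frame: the origin (TCP) lies on the mounting face of the last link; the fingertips stand 182 mm ahead of it and the grasp point (between the pads) lies 164 mm ahead of it (bot.grasp_offset is the distance from the TCP to the grasp point, in m); z points along the fingers, y is the direction in which the jaws open and shut (so a half turn about z gives the same grasp; the last joint's range is limited). The gripper opens to 87 mm and grips with 3 to 60 N. Pads are 19 mm wide; open, the fingers measure 117 mm over their backs; the gripper's body (75 mm by 190 mm) begins 51 mm behind the grasp point.
Start: joints at [1.197, 0.333, 0.04, 1.465, -0.013, 1.343, -0.059], TCP at [0.176, -0.626, 0.405] pointing down, gripper open.
Joint ranges: [-2.58, 2.58], [-0.38, 2.09], [-1.3, 1.39], [0.25, 2.4], [-1.5, 4.64], [0.08, 2.09], [-2.65, 2.65]. Speed limits (rad/s): [2.22, 2.22, 2.79, 2.79, 3.14, 3.14, 3.14].

## Interface

Orientations are given as a rotation vector (axis times angle).
In Python, from workcell import bot, imaging, job gives the robot as it stands.
- The arm moves only by the tool move_arm, never from a script. Its argument "series" is a list of rows, each a list of 3 entries, a list of its own where there are three numbers: the shift along the tool's x, y, z in mm, then the turn, a rotation vector about the tool's x, y, z in degrees, then the gripper's target within -1 to 1 (fully open at 1, half-way at 0, shut at -1). A call has 1 to 5 rows; each row shifts and turns the commanded pose from where the row before left it, along the tool's axes as they then stand; what a row does not reach is not made up. A row lasts 1/12 s, in which the tool goes at most 41.7 mm and 7.16 degrees, less where a joint would pass 70% of its speed; a pose out of reach is approached as far as the arm can. A call with a gripper value outside its range is refused whole. The fingers move at their own pace and stop on an object; "grip_force" is the grip in N (left out, the last holds). Time passes only in rows, so rows that do not move let the fingers close. It gives the time, the measured TCP pose, the force and the opening at its end, in the units of the state.
- bot.get_state(): the state, without advancing time (a new reading comes with each control period).
- imaging.grab_frame(name): name is "scene" or "side" or "wrist"; returns a dict with "color" (480x640x3 uint8, red, green, blue), "mtx" (3x3 intrinsics, pixels), "world_to_cam" (4x4, takes a point from world to camera coordinates); the wrist camera has in their place "T_tool_cam" (4x4, takes a point from camera to tool coordinates, whose origin is the TCP and whose axes are the flange's). Camera axes: x right, y up, looking along -z (the intrinsics and any distortion apply to the point x, -y, -z); pixel columns grow to the right and rows downward; lengths in m; the calibration is good to about 2 mm. A picture is of the moment at which its call begins: read the wrist's pose just before it. There is no depth.
- job.job_done(): hands the job in, once; it reports no verdict.
The state is a dict: "clock": time; "q": joint angles; "joint_velocities": joint speeds; "joint_torque": joint torques, N m; "ee_pos": TCP position; "orientation": TCP orientation; "force": force on the tool from outside, world axes, zero at the start; "torque": the same for the moment, N m; "gripper_width": finger opening in m.
Only numpy, scipy, OpenCV 4.12 (cv2) and the standard library are available. Lean on these libraries where they do the work, as an engineer would, in place of code of your own. Each camera call takes 0.05 s, during which the arm holds its last target.

## Task

Pack the grey caddy for a sampling round: stand the conical flask in the wide round cup, the lidded sample jar in the square cup and the dropper bottle in the narrow round cup, and lay the felt marker along the white pen rest. Each must stand or lie right down on the floor of its own place; do not tip the flask, the jar or the dropper bottle over on the way. The small open beaker and the pencil do not belong in it: leave them where they are.

Things in the scene. Friction and masses are not known exactly. Their poses are not given: they have to be found in the camera images.
- flask: Conical glass flask with a little white content, 64 mm across the foot, 100 mm high, standing upright; cone up to 70 mm, above that an open neck 25 mm across; take it by the neck. 75 g. Origin: centre of its underside; z up.
- jar: Small round glass sample jar with a white lid, 50 mm across, 53 mm high (body 48 mm across up to 44 mm, lid above). 70 g. Origin: centre of its underside; z up.
- dropper: Brown dropper bottle, 104 mm high: round body 33 mm across up to about 50 mm, shoulder to 66 mm, black collar 22 mm across from 64 to 80 mm, black rubber teat 12 mm across on top of it. 55 g. Can be taken by the collar. Origin: centre of its underside; z up.
- marker_mid (a point): Felt marker with a black cap, a round stick 13 mm thick and 135 mm long, lying on the worktop. 12 g. This point is the middle of its length, on its axis (6.5 mm above what it lies on); z runs along its length.
- small_beaker: Look-alike, leave it: small open beaker with a blue content and no lid, 45 mm across, 55 mm high, standing upright, loose. Origin: centre of its underside.
- pencil: Look-alike, leave it: green pencil 7 mm thick, 123 mm long, lying loose on the worktop. Origin: middle of its length, on its underside; y runs along its length.
- wide_cup: Wide round white cup for the flask: 78 mm inside, 85 mm outside, 18 mm high, floor 3 mm above its origin. Fixed on the floor of the caddy, a grey tray 180 x 290 mm with a rim 16 mm high. Origin: centre of its underside, 6 mm above the worktop; x, y along the tray's sides, z up. The three cups stand in a row along the tray's long side (y), 95 mm apart, in varying order.
- square_cup: Square white cup for the jar: 64 mm inside, 71 mm outside, sides along x and y, 18 mm high, floor 3.5 mm above its origin. Fixed on the floor of the caddy, a grey tray 180 x 290 mm with a rim 16 mm high. Origin: centre of its underside, 6 mm above the worktop; x, y along the tray's sides, z up. The three cups stand in a row along the tray's long side (y), 95 mm apart, in varying order.
- narrow_cup: Narrow round white cup for the dropper bottle: 46 mm inside, 53 mm outside, 18 mm high, floor 3 mm above its origin. Fixed on the floor of the caddy, a grey tray 180 x 290 mm with a rim 16 mm high. Origin: centre of its underside, 6 mm above the worktop; x, y along the tray's sides, z up. The three cups stand in a row along the tray's long side (y), 95 mm apart, in varying order.
- pen_rest: White pen rest on the caddy's floor, on the robot's side of the cups, 160 mm (y) x 38 mm (x). Two saddles 47 mm either side of its middle carry the marker 12 mm above the origin, between lips 24 mm apart that rise to 24 mm; end stops 150 mm apart. 80 mm between the saddles is open for fingers. Marker may point either way. Origin: centre of its underside, 6 mm above the worktop; z up.
Things that resemble listed ones, but are neither listed nor needed, are in the scene too. Leave any black look-alike of the flask alone.

How it is judged:
By the outcome, as a careful person would: the job done as asked, in the order asked, and still so for the second after the job is handed in, with the robot touching nothing.
It also fails if it takes over 112 s, if anything falls off the work surface, if the arm or the gripper's body presses on something with over 40 N, if the wrist force passes 120 N, or if a joint passes its speed limit or range.

## Working session

There is one attempt and no reset: what is moved stays moved. The work goes in short steps, Python scripts to look and compute and a tool call to move; the robot and the scene stay as the last step left them, time stands still between calls to the robot, and variables do not carry over. Pictures are saved under pics/ and viewed, and the job is handed in when it is done.

Besides the shell and the picture viewer there is one more tool, called after "Request:" as name([rows], argument=value, ...), one row to a line, values as JSON. move_arm: Moves the arm, as the interface text tells. Its arguments: {"type":"object","properties":{"series":{"type":"array","items":{"type":"array"}},"grip_force":{"type":"number"}},"required":["series"]}

```bash
ls; mkdir -p pics
python3 - <<'E'
from workcell import bot, imaging, job
import cv2,json
s=bot.get_state(); print(s, bot.grasp_offset)
for n in ["scene","side","wrist"]:
    f=imaging.grab_frame(n); cv2.imwrite(f"pics/{n}0.png",f["color"][:,:,::-1]); print(n,{k:v.tolist() if hasattr(v,'tolist') else v for k,v in f.items() if k!="color"})
E
```

```text
pics
{'clock': 0.0, 'q': array([ 1.19676234,  0.33386984,  0.03985557,  1.46623745, -0.01334734,
        1.34329823, -0.05854343]), 'joint_velocities': array([ 9.94511204e-06, -2.10349722e-03, -1.76780505e-03,  7.63836798e-05,
        1.20565509e-03, -1.25342081e-03, -2.27598868e-03]), 'joint_torque': array([ 4.30396867e-04, -6.56356072e+01,  1.33547489e+00, -4.03796768e+01,
       -5.97298890e-02,  4.48728853e-02,  1.74670404e-04]), 'ee_pos': array([ 0.17634676, -0.62544356,  0.40390191]), 'orientation': array([-3.11049208e+00, -4.30096188e-01,  5.63641519e-04]), 'force': array([-0.72117173, -1.0240231 ,  0.14997506]), 'torque': array([-0.01855845, -0.00022355,  0.04200122]), 'gripper_width': 0.08700096506273343} 0.1635
scene {'mtx': [[569.5851137159704, 0.0, 326.39265503538], [0.0, 569.5851137159704, 238.85657945056525], [0.0, 0.0, 1.0]], 'world_to_cam': [[-0.6682905227685301, -0.7436374290029816, 0.019777546956084743, 0.3512019601702364], [0.30531572337242285, -0.2499426765245069, 0.9188639548449704, -0.20769490330330861], [-0.6783583759631328, 0.6201064687919333, 0.39407852151958
[... 208 characters left out ...]
7, -0.0007097016533588007, 8.753649561908354e-05, -0.48897899806058004], [0.00026148064174150154, 0.4768534035814109, 0.8789828002416761, -0.052486476148046156], [-0.0006655576224790019, -0.8789825526234222, 0.47685346723775, -1.3670273987941195], [0.0, 0.0, 0.0, 1.0]]}
wrist {'mtx': [[428.23002158453056, 0.0, 318.6231153604197], [0.0, 428.23002158453056, 242.3875266687284], [0.0, 0.0, 1.0]], 'T_tool_cam': [[0.0010166930945520903, 0.9644501064469203, 0.26426304794593036, 0.07236729716526663], [0.9999990590468723, -0.0012239363039184532, 0.0006195847735037911, 0.0001940572405416674], [0.0009209997389237713, 0.26426216935922836, -0.9644504433121656, 0.01956592446653721], [0.0, 0.0, 0.0, 1.0]]}
```

View pics/scene0.png

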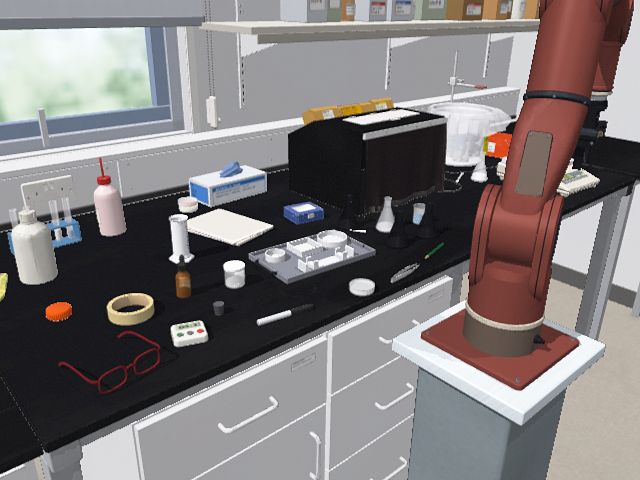

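View pics/side0.png

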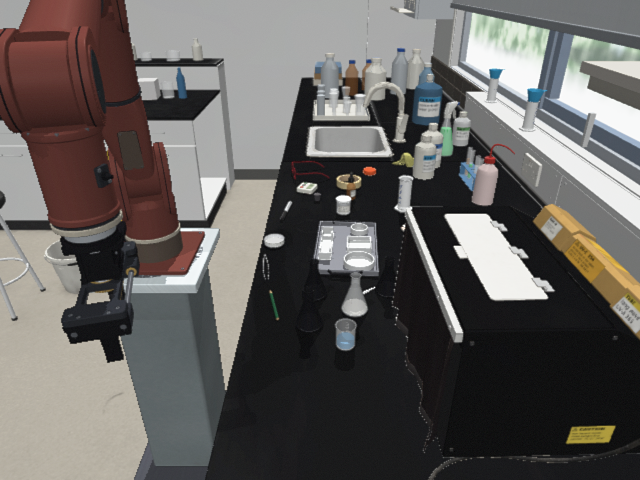

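View pics/wrist0.png

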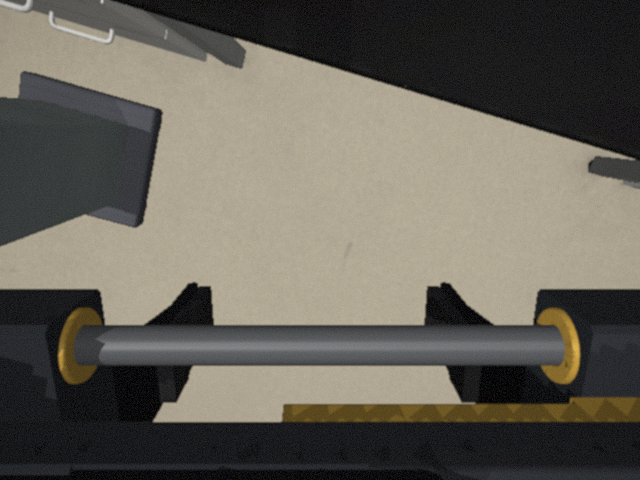

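The wrist camera sees only floor. The scene and side views show the tray, flask, jar, dropper, marker, several black flasks and the fume hood. I'll zoom in on both.

```bash
cat > h.py <<'E'
import numpy as np, cv2
from scipy.spatial.transform import Rotation as R
from workcell import bot, imaging, job
def cam(name):
    """returns color, K, T_world_cam (cv axes projection via sign flip)"""
    s=bot.get_state(); f=imaging.grab_frame(name)
    if name=="wrist":
        T=np.eye(4);T[:3,:3]=R.from_rotvec(s["orientation"]).as_matrix();T[:3,3]=s["ee_pos"]
        W=np.linalg.inv(T@f["T_tool_cam"])
    else: W=f["world_to_cam"]
    return f["color"],f["mtx"],np.array(W)
def proj(K,W,p):
    p=np.atleast_2d(p); c=p@W[:3,:3].T+W[:3,3]; c=c*[1,-1,-1]
    u=c@np.array(K).T; return u[:,:2]/u[:,2:]
def ray(K,W,uv):
    d=np.linalg.inv(K)@[uv[0],uv[1],1]; d=d*[1,-1,-1]
    Rt=W[:3,:3].T; return -Rt@W[:3,3], Rt@d
def atz(K,W,uv,z=0):
    o,d=ray(K,W,uv); return o+d*(z-o[2])/d[2]
def crop(img,x0,y0,x1,y1,k,fn):
    cv2.imwrite(fn,cv2.resize(img[y0:y1,x0:x1],None,fx=k,fy=k,interpolation=cv2.INTER_CUBIC)[:,:,::-1])
E
python3 - <<'E'
from h import *
a=cv2.imread("pics/scene0.png")[:,:,::-1]; b=cv2.imread("pics/side0.png")[:,:,::-1]
crop(a,240,180,440,320,4,"pics/a1.png"); crop(a,150,220,350,350,4,"pics/a2.png")
crop(b,250,150,450,300,4,"pics/b1.png"); crop(b,250,240,450,380,4,"pics/b2.png")
E
```

```text
(no output)
```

View pics/a1.png

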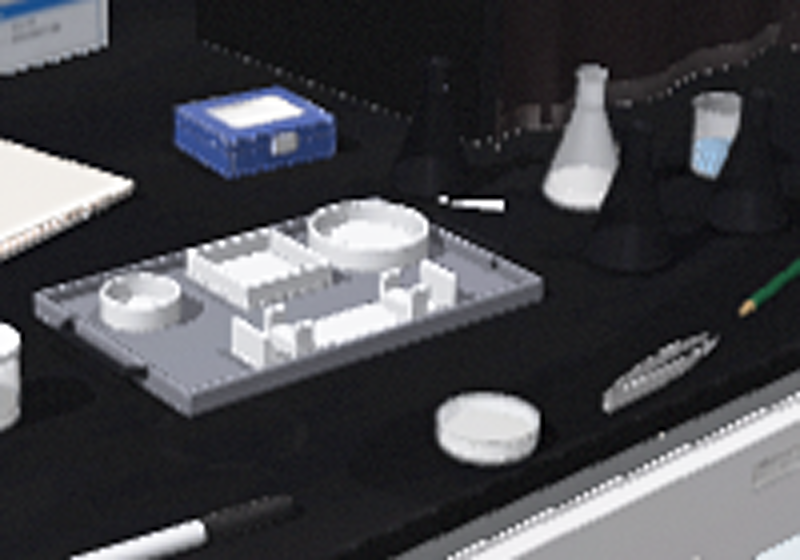

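View pics/a2.png

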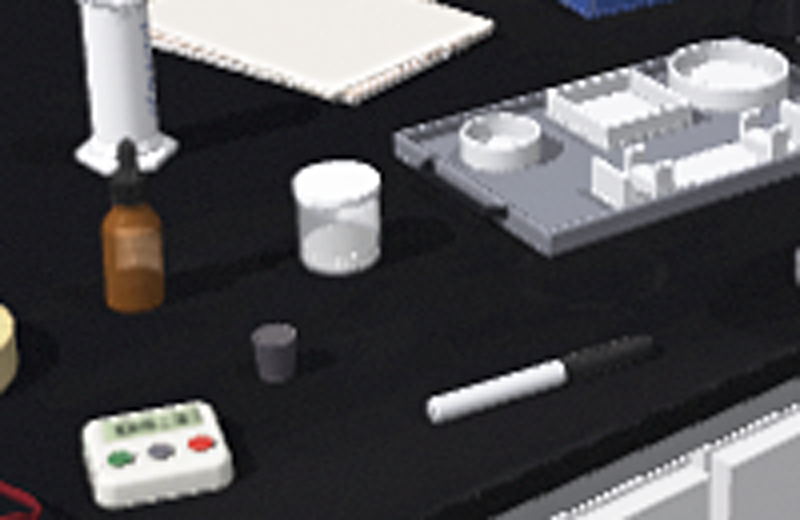

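View pics/b1.png

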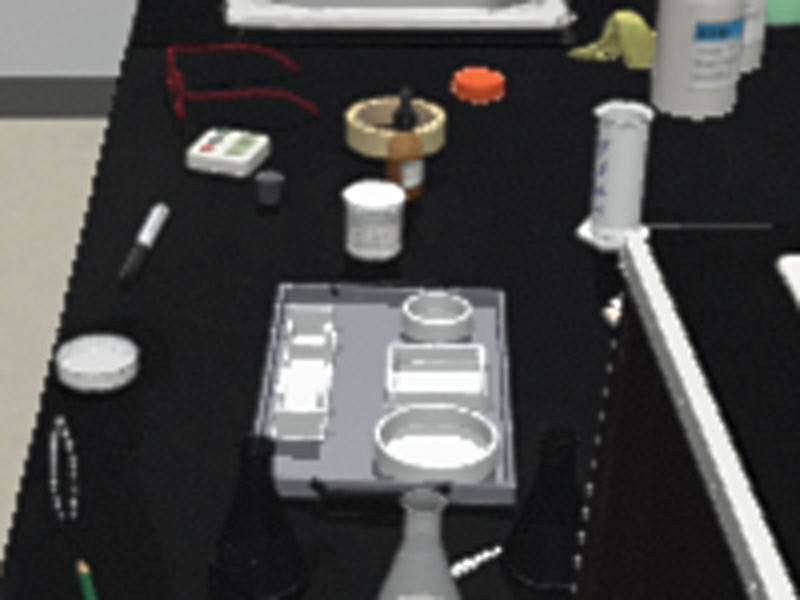

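View pics/b2.png

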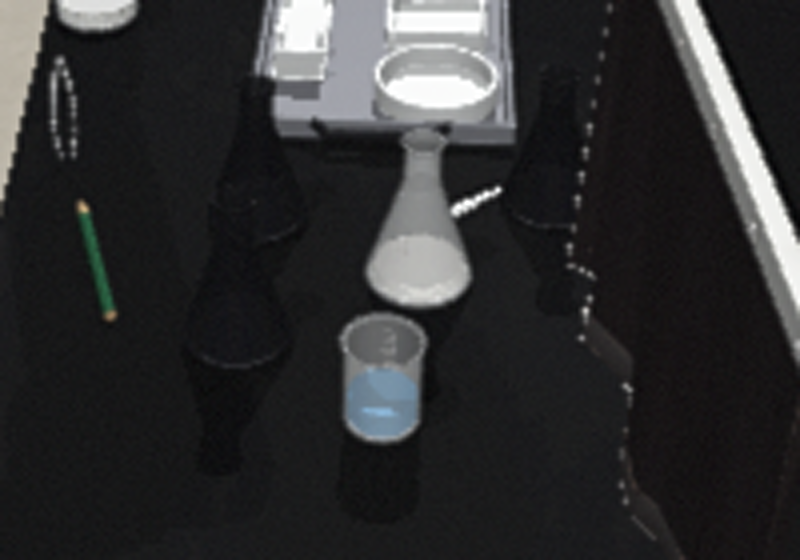

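```bash
cat > m.py <<'E'
from h import *
KW={n:(f["mtx"],np.array(f["world_to_cam"])) for n in("scene","side") for f in [imaging.grab_frame(n)]}
def tri(a,b):
    A=[]
    for n,p in(("scene",a),("side",b)):
        o,d=ray(*KW[n],p); d/=np.linalg.norm(d); P=np.eye(3)-np.outer(d,d); A.append((P,P@o))
    M=np.vstack([x[0] for x in A]); v=np.hstack([x[1] for x in A])
    return np.linalg.lstsq(M,v,rcond=None)[0]
E
python3 - <<'E'
from m import *
a1=lambda u,v:(240+u/4,180+v/4)
a2=lambda u,v:(150+u/4,220+v/4)
b1=lambda u,v:(250+u/4,150+v/4)
b2=lambda u,v:(250+u/4,240+v/4)
L=[("flask",a1(592,70),b1(426,497),.1),("jar",a2(338,175),b1(374,193),.053),("drop",a2(126,143),b1(405,92),.104),
("narrow",a1(141,291),b1(437,312),.024),("square",a1(262,258),b1(437,362),.024),("wide",a1(369,230),b1(437,440),.024),
("bk1",a1(438,62),b2(560,72),.1),("bk2",a1(640,125),b2(257,77),.1),("bk3",a1(760,95),b2(233,208),.1),("beaker",a1(718,98),b2(383,335),.055),
("mk_white",a2(435,410),b1(160,212),.0065),("mk_black",a2(650,345),b1(127,280),.0065),
("trayNL",a1(192,405),b1(280,285),.02),("pencil1",a1(745,310),b2(82,207),.0)]
np.set_printoptions(precision=4,suppress=True)
for n,a,b,z in L: print(n,tri(a,b),atz(*KW["scene"],a,z)[:2],atz(*KW["side"],b,z)[:2])
for n,p,z in [("tray",b1(280,285),.016),("tray",b1(504,292),.016),("tray",b1(517,490),.016),("tray",b1(275,487),.016),("pen",b1(312,310),.03),("pen",b1(300,440),.03),("pencil2",b2(110,318),.003),("hood",b1(610,350),0),("hood",b1(580,560),0),("hood b2",b2(630,500),0)]: print(n,atz(*KW["side"],p,z))
E
```

```text
flask [ 0.5588 -0.2674  0.1011] [ 0.5565 -0.2675] [ 0.5608 -0.2627]
jar [0.5496 0.2721 0.054 ] [0.5502 0.2713] [0.5501 0.2755]
drop [0.5803 0.3901 0.0989] [0.5686 0.3956] [0.5799 0.3784]
narrow [0.594  0.1183 0.0217] [0.5895 0.1215] [0.5939 0.1144]
square [0.5855 0.0261 0.0253] [0.5803 0.0268] [0.5888 0.0347]
wide [ 0.5811 -0.0699  0.0193] [ 0.5702 -0.0613] [ 0.5818 -0.0753]
bk1 [ 0.645  -0.1942  0.1002] [ 0.6401 -0.1917] [ 0.6472 -0.1902]
bk2 [ 0.4591 -0.2049  0.1026] [ 0.4574 -0.2074] [ 0.4616 -0.196 ]
bk3 [ 0.4506 -0.3291  0.0967] [ 0.4441 -0.3211] [ 0.4512 -0.3332]
beaker [ 0.5324 -0.3882  0.0574] [ 0.5377 -0.3941] [ 0.532 -0.386]
mk_white [0.3635 0.3377 0.0065] [0.3622 0.3379] [0.364  0.3391]
mk_black [0.3446 0.2055 0.0052] [0.3412 0.2073] [0.3457 0.2048]
trayNL [0.4688 0.1788 0.0116] [0.4493 0.1906] [0.4717 0.1688]
pencil1 [ 0.3483 -0.1971  0.0034] [ 0.3508 -0.2027] [ 0.3487 -0.191 ]
tray [0.4717 0.1768 0.016 ]
tray [0.651  0.1642 0.016 ]
tray [ 0.632  -0.1258  0.016 ]
tray [ 0.4711 -0.1221  0.016 ]
pen [0.497  0.1063 0.03  ]
pen [ 0.4878 -0.0851  0.03  ]
pencil2 [ 0.377  -0.3065  0.003 ]
hood [0.7273 0.0969 0.    ]
hood [ 0.6674 -0.1835  0.    ]
hood b2 [ 0.6582 -0.4511  0.    ]
```

```bash
cat > p.py <<'E'
from h import *
import sys,math
def plan(P,psi,vmax=40,wmax=7,maxn=60):
    """rows from the measured pose to TCP P (m), tool down, x axis at psi deg"""
    s=bot.get_state(); Rm=R.from_rotvec(s["orientation"]); p=np.array(s["ee_pos"])
    Rt=R.from_matrix(np.array([[np.cos(np.radians(psi)),np.sin(np.radians(psi)),0],[np.sin(np.radians(psi)),-np.cos(np.radians(psi)),0],[0,0,-1]]).T)
    rel=(Rm.inv()*Rt).as_rotvec(degrees=True); P=np.array(P)
    n=max(1,math.ceil(np.linalg.norm(P-p)*1000/vmax),math.ceil(np.linalg.norm(rel)/wmax))
    nt=max(1,math.ceil(np.linalg.norm(P-p)*1000/vmax)); nr=max(1,math.ceil(np.linalg.norm(rel)/wmax))
    step=R.from_rotvec(rel/nr,degrees=True); c=Rm;q=p.copy();rows=[]
    for i in range(n):
        d=c.inv().apply((P-q)/(max(nt-i,1)))*1000 if i<nt else c.inv().apply(P-q)*1000
        d=np.round(d,1); r=np.round(rel/nr,1) if i<nr else np.zeros(3)
        q=q+c.apply(d)/1000; c=c*R.from_rotvec(r,degrees=True)
        rows.append([d.tolist(),r.tolist()])
    print("at",np.round(p,4),"psi",psinow(),"q7",round(float(s["q"][6]),2),"n",n)
    for r in rows: print(r)
def psinow():
    M=R.from_rotvec(bot.get_state()["orientation"]).as_matrix(); return round(float(np.degrees(np.arctan2(M[1,0],M[0,0]))),2)
E
python3 -c "
from p import *
plan([.559,-.267,.40],180)"
```

```text
at [ 0.1763 -0.6255  0.4043] psi 15.74 q7 -0.06 n 24
[[33.3, -17.2, 0.3], [-0.0, -0.0, -6.8]]
[[35.1, -13.2, 0.3], [-0.0, -0.0, -6.8]]
[[36.4, -8.9, 0.3], [-0.0, -0.0, -6.8]]
[[37.2, -4.6, 0.3], [-0.0, -0.0, -6.8]]
[[37.4, -0.1, 0.3], [-0.0, -0.0, -6.8]]
[[37.2, 4.3, 0.3], [-0.0, -0.0, -6.8]]
[[36.4, 8.7, 0.3], [-0.0, -0.0, -6.8]]
[[35.2, 12.9, 0.3], [-0.0, -0.0, -6.8]]
[[33.4, 17.0, 0.3], [-0.0, -0.0, -6.8]]
[[31.1, 20.8, 0.4], [-0.0, -0.0, -6.8]]
[[28.4, 24.4, 0.3], [-0.0, -0.0, -6.8]]
[[25.3, 27.6, 0.4], [-0.0, -0.0, -6.8]]
[[21.9, 30.4, 0.3], [-0.0, -0.0, -6.8]]
[[18.2, 32.7, 0.4], [-0.0, -0.0, -6.8]]
[[0.0, 0.0, -0.0], [-0.0, -0.0, -6.8]]
[[0.0, 0.0, -0.0], [-0.0, -0.0, -6.8]]
[[0.0, 0.0, -0.0], [-0.0, -0.0, -6.8]]
[[-0.0, 0.0, -0.0], [-0.0, -0.0, -6.8]]
[[-0.0, 0.0, -0.0], [-0.0, -0.0, -6.8]]
[[-0.0, 0.0, -0.0], [-0.0, -0.0, -6.8]]
[[-0.0, 0.0, -0.0], [-0.0, -0.0, -6.8]]
[[-0.0, 0.0, -0.0], [-0.0, -0.0, -6.8]]
[[-0.0, 0.0, -0.0], [-0.0, -0.0, -6.8]]
[[-0.0, 0.0, -0.0], [-0.0, -0.0, -6.8]]
```

Request:
move_arm([
  [[33,-17,0],[0,0,-6.8],1],
  [[35,-13,0],[0,0,-6.8],1],
  [[36,-9,0],[0,0,-6.8],1],
  [[37,-5,0],[0,0,-6.8],1],
  [[37,0,0],[0,0,-6.8],1],
])

```text
clock: 0.67
ee_pos: [0.3129, -0.4968, 0.4048]
orientation: [2.846, 1.329, -0.0]
force: [0.7, -1.1, -0.6]
gripper_width: 0.0873
```

Request:
move_arm([
  [[37,4,0],[0,0,-6.8],1],
  [[36,9,0],[0,0,-6.8],1],
  [[35,13,0],[0,0,-6.8],1],
  [[33,17,0],[0,0,-6.8],1],
  [[31,21,0],[0,0,-6.8],1],
])

```text
clock: 1.08
ee_pos: [0.4491, -0.37, 0.4049]
orientation: [2.333, 2.103, -0.0]
force: [0.6, -1.1, -0.1]
gripper_width: 0.087
```

Request:
move_arm([
  [[28,24,0],[0,0,-6.8],1],
  [[25,28,0],[0,0,-6.8],1],
  [[22,30,0],[0,0,-6.8],1],
  [[18,33,0],[0,0,-6.8],1],
  [[0,0,0],[0,0,-6.8],1],
])

```text
clock: 1.5
ee_pos: [0.5621, -0.2621, 0.4047]
orientation: [1.603, 2.702, 0.008]
force: [-0.1, 1.1, -0.2]
gripper_width: 0.087
```

Request:
move_arm([
  [[0,0,0],[0,0,-6.8],1],
  [[0,0,0],[0,0,-6.8],1],
  [[0,0,0],[0,0,-6.8],1],
  [[0,0,0],[0,0,-6.8],1],
  [[0,0,0],[0,0,-6.8],1],
])

```text
clock: 1.92
ee_pos: [0.5573, -0.2698, 0.4046]
orientation: [-0.758, -3.049, -0.0]
force: [-0.1, 0.0, -0.5]
gripper_width: 0.0868
```

```bash
python3 -c "
from p import *
plan([.559,-.267,.40],180)
c,K,W=cam('wrist'); crop(c,0,0,640,480,1,'pics/w1.png')
print(proj(K,W,[[.559,-.267,.1],[.559,-.267,0],[.645,-.194,.1],[.459,-.205,.1]]))
c,K,W=cam('scene'); crop(c,0,0,640,480,1,'pics/s1.png')
"
```

```text
at [ 0.5573 -0.2698  0.4046] psi 152.08 q7 1.34 n 4
[[-0.2, 3.2, 4.6], [0.0, -0.0, -7.0]]
[[0.0, 0.0, 0.0], [0.0, -0.0, -7.0]]
[[-0.0, 0.0, 0.0], [0.0, -0.0, -7.0]]
[[-0.0, 0.0, 0.0], [0.0, -0.0, -7.0]]
[[322.99467005 234.41691728]
 [321.91251129 207.65692275]
 [469.93504797 291.52040422]
 [336.65244437  49.14140964]]
```

View pics/w1.png

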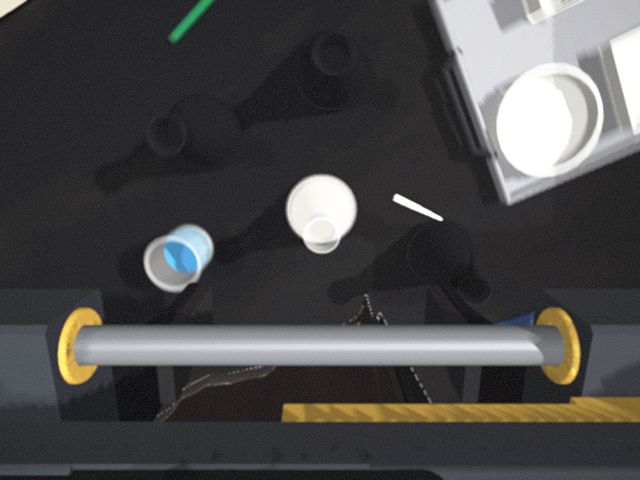

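View pics/s1.png

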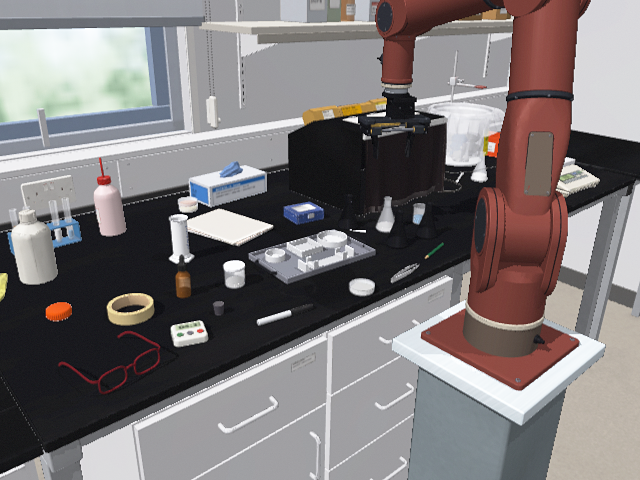

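Request:
move_arm([
  [[0,3,0],[0,0,-7],1],
  [[0,0,25],[0,0,-7],1],
  [[0,0,30],[0,0,-7],1],
  [[0,0,30],[0,0,-7],1],
  [[0,0,0],[0,0,0],1],
])

```text
clock: 2.43
ee_pos: [0.5568, -0.267, 0.3139]
orientation: [-0.005, -3.134, -0.006]
force: [-1.8, -0.1, -1.2]
gripper_width: 0.0869
```

```bash
python3 -c "
from p import *
plan([.5585,-.267,.2485],180)
c,K,W=cam('wrist'); crop(c,0,0,640,480,1,'pics/w2.png')
print(proj(K,W,[[.559,-.267,.1],[.559,-.267,0],[.645,-.194,.1],[.459,-.205,.1]]))
c,K,W=cam('side'); crop(c,0,0,640,480,1,'pics/s2.png')
"
```

```text
at [ 0.5568 -0.267   0.3139] psi 179.82 q7 1.76 n 2
[[-1.1, -0.1, 32.7], [0.2, -0.4, -0.2]]
[[-0.9, -0.1, 32.7], [0.0, 0.0, 0.0]]
[[316.60648513 287.29741254]
 [316.61926491 237.09415407]
 [453.38930582 437.72835753]
 [461.72242422  65.52525805]]
```

View pics/w2.png

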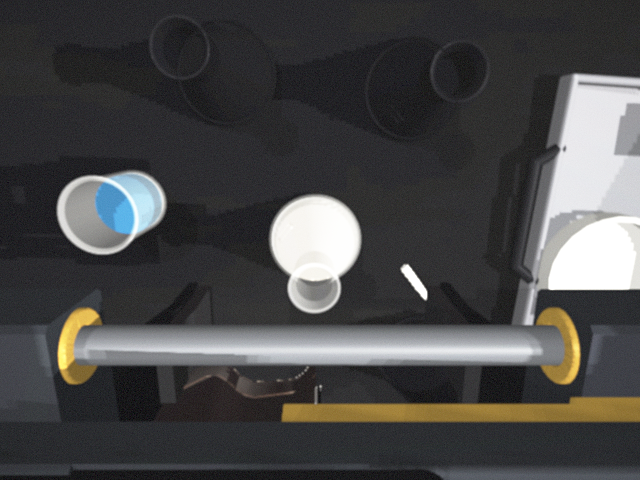

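View pics/s2.png

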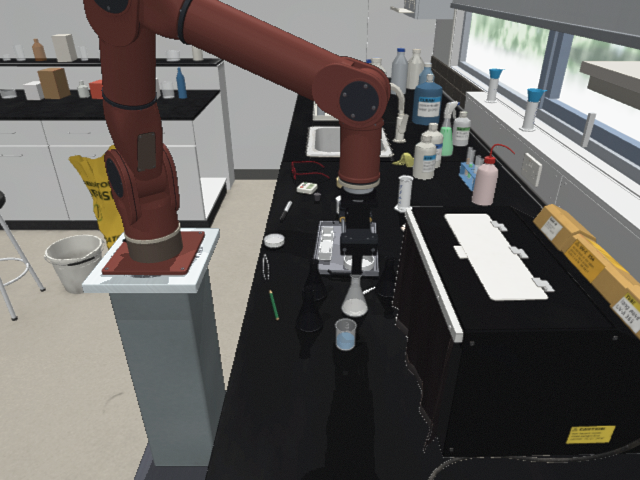

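Request:
move_arm([
  [[-1,-1,33],[0.2,-0.4,0],1],
  [[-1,0,33],[0,0,0],1],
  [[0,0,0],[0,0,0],1],
])

```text
clock: 2.78
ee_pos: [0.5599, -0.2682, 0.2506]
orientation: [0.016, 3.139, -0.002]
force: [-2.1, -0.2, -1.4]
gripper_width: 0.0873
```

Request:
move_arm([
  [[0,0,0],[0,0,0],-0.6],
  [[0,0,0],[0,0,0],-0.6],
  [[0,0,0],[0,0,0],-0.6],
  [[0,0,0],[0,0,0],-0.6],
  [[0,0,0],[0,0,0],-0.6],
], grip_force=15)

```text
clock: 3.2
ee_pos: [0.5614, -0.2684, 0.2554]
orientation: [0.008, 3.133, -0.007]
force: [-0.1, -0.8, 0.1]
gripper_width: 0.0611
```

Request:
move_arm([
  [[0,0,0],[0,0,0],-0.8],
  [[0,0,0],[0,0,0],-0.8],
  [[0,0,0],[0,0,0],-0.8],
])

```text
clock: 3.45
ee_pos: [0.561, -0.2683, 0.2539]
orientation: [0.007, 3.135, -0.006]
force: [-0.3, 0.3, -0.7]
gripper_width: 0.0415
```

```bash
python3 -c "
from p import *
plan([.5585,-.267,.2485],180)
c,K,W=cam('wrist'); crop(c,0,0,640,480,1,'pics/w3.png')
"
```

```text
at [ 0.561  -0.2683  0.2539] psi 179.73 q7 1.73 n 1
[[2.5, 1.3, 5.4], [-0.2, 0.4, -0.3]]
```

View pics/w3.png

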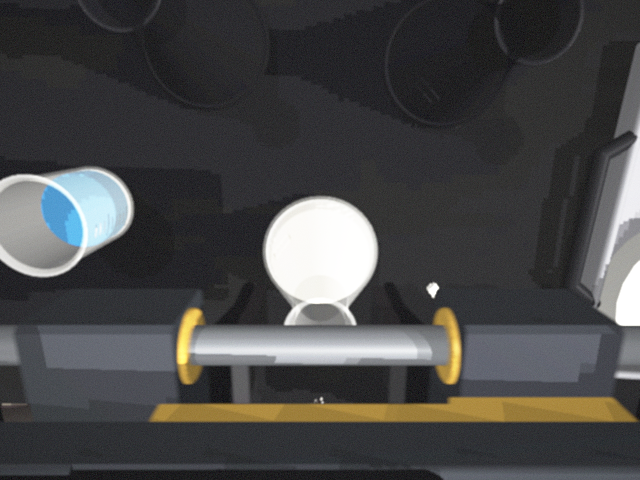

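Request:
move_arm([
  [[1,0,4],[0,0,0],-0.8],
  [[0,0,0],[0,0,0],-0.8],
  [[0,0,0],[0,0,0],-0.8],
  [[0,0,0],[0,0,0],-0.8],
  [[0,0,0],[0,0,0],-0.8],
])

```text
clock: 3.92
ee_pos: [0.56, -0.2683, 0.2496]
orientation: [0.007, 3.135, -0.005]
force: [-0.0, -0.1, 0.3]
gripper_width: 0.0236
```

Request:
move_arm([
  [[0,0,-5],[0,0,0],-0.8],
  [[0,0,-25],[0,0,0],-0.8],
  [[0,0,-40],[0,0,0],-0.8],
  [[0,0,-30],[0,0,0],-0.8],
  [[0,0,0],[0,0,0],-0.8],
])

```text
clock: 4.33
ee_pos: [0.561, -0.2678, 0.3572]
orientation: [0.007, 3.126, -0.012]
force: [2.1, 0.2, -0.7]
gripper_width: 0.0229
```

```bash
python3 -c "
from p import *
plan([.5810,-.07,.36],180)
c,K,W=cam('wrist'); crop(c,0,0,640,480,1,'pics/w4.png')
"
```

```text
at [ 0.561  -0.2678  0.3572] psi 179.76 q7 1.78 n 5
[[-3.8, 39.6, -0.8], [-0.4, 0.9, -0.2]]
[[-4.0, 39.6, -0.6], [0.0, 0.0, 0.0]]
[[-4.0, 39.5, -0.6], [0.0, 0.0, 0.0]]
[[-3.9, 39.6, -0.6], [0.0, 0.0, 0.0]]
[[-4.0, 39.5, -0.6], [0.0, 0.0, 0.0]]
```

View pics/w4.png

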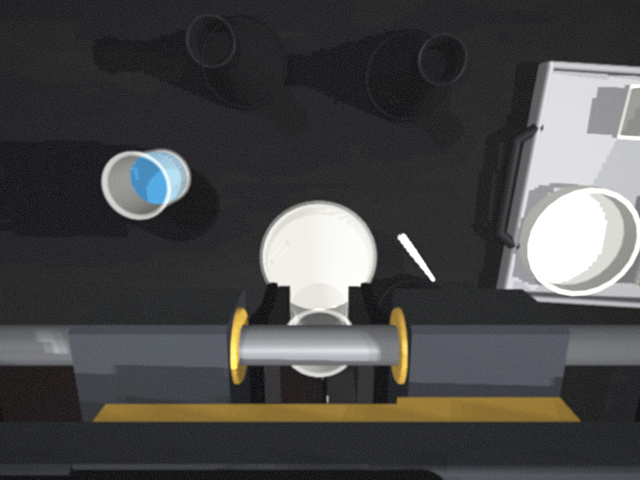

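```bash
python3 -c "
from p import *
c,K,W=cam('wrist'); crop(c,440,0,640,340,2,'pics/w5.png')
for u in [(580,240.5),(521,240),(639,240),(580,185),(580,296)]: print(atz(K,W,u,.024))
print('tray',atz(K,W,(547,62),.016),atz(K,W,(498,291),.016))
print('flask foot in hand',atz(K,W,(318,257),.105))
"
```

```text
[ 0.57654612 -0.07437696  0.024     ]
[ 0.57607926 -0.11843409  0.024     ]
[ 0.57623582 -0.03052168  0.024     ]
[ 0.53494051 -0.0811858   0.024     ]
[ 0.62133688 -0.06704686  0.024     ]
tray [ 0.45146582 -0.11277635  0.016     ] [ 0.62040496 -0.1274988   0.016     ]
flask foot in hand [ 0.56303662 -0.26972965  0.105     ]
```

View pics/w5.png

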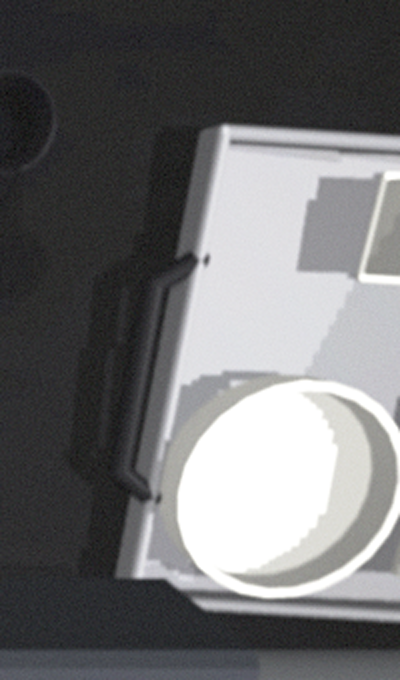

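Request:
move_arm([
  [[-4,39,0],[0,0.5,0],-0.8],
  [[-4,40,0],[0,0,0],-0.8],
  [[-4,40,0],[0,0,0],-0.8],
  [[-4,40,0],[0,0,0],-0.8],
  [[-4,38,0],[0,0,0],-0.8],
])

```text
clock: 4.85
ee_pos: [0.5796, -0.0689, 0.3478]
orientation: [-0.007, -3.138, 0.005]
force: [1.0, 0.1, -0.8]
gripper_width: 0.0233
```

Request:
move_arm([
  [[0,0,0],[0,0,0],-0.8],
  [[0,0,0],[0,0,0],-0.8],
  [[0,0,0],[0,0,0],-0.8],
])

```text
clock: 5.1
ee_pos: [0.5799, -0.0714, 0.348]
orientation: [-0.007, -3.138, 0.006]
force: [-0.0, -0.5, -0.5]
gripper_width: 0.023
```

```bash
python3 -c "
from p import *
plan([.5810,-.07,.36],180)
c,K,W=cam('wrist'); crop(c,0,0,640,480,1,'pics/w6.png')
a=np.linspace(0,6.28,40); C=np.array([.581,-.07,.024])+.0408*np.c_[np.cos(a),np.sin(a),0*a]
c=c.copy()
for u in proj(K,W,C): cv2.circle(c,tuple(int(round(t)) for t in u),1,(255,0,0),-1)
crop(c,0,0,640,480,1,'pics/w6.png')
"
```

```text
at [ 0.5799 -0.0714  0.348 ] psi 179.76 q7 1.44 n 1
[[-1.1, 1.4, -12.1], [-0.2, -0.2, -0.2]]
```

View pics/w6.png

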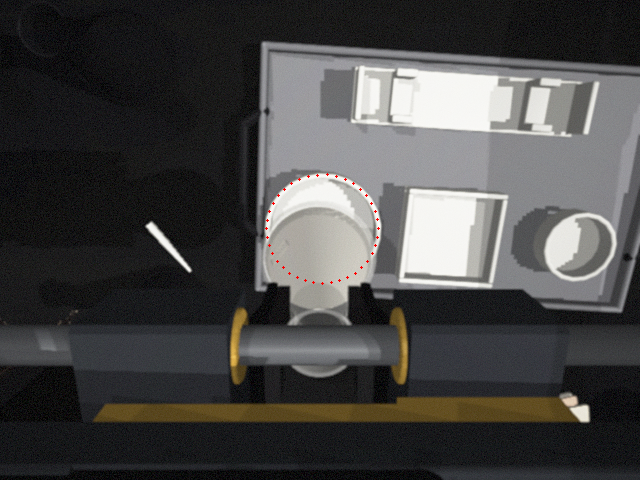

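Request:
move_arm([
  [[-1,1,25],[0,0,0],-0.8],
  [[0,0,30],[0,0,0],-0.8],
  [[0,0,18],[0,0,0],-0.8],
  [[0,0,8],[0,0,0],-0.8],
  [[0,0,0],[0,0,0],-0.8],
])

```text
clock: 5.57
ee_pos: [0.5802, -0.0718, 0.2659]
orientation: [-0.01, -3.136, 0.005]
force: [1.0, -0.2, -0.6]
gripper_width: 0.0234
```

Request:
move_arm([
  [[0,0,2],[0,0,0],-0.8],
  [[0,0,2],[0,0,0],-0.8],
  [[0,0,2],[0,0,0],-0.8],
  [[0,0,0],[0,0,0],-0.8],
  [[0,0,0],[0,0,0],-0.8],
])

```text
clock: 5.98
ee_pos: [0.5812, -0.0703, 0.2626]
orientation: [-0.007, -3.141, 0.006]
force: [-0.0, -0.4, -0.5]
gripper_width: 0.0231
```

Request:
move_arm([
  [[0,0,2],[0,0,0],-0.8],
  [[0,0,1],[0,0,0],-0.8],
  [[0,0,0],[0,0,0],-0.8],
  [[0,0,0],[0,0,0],-0.8],
])

```text
clock: 6.32
ee_pos: [0.581, -0.0703, 0.259]
orientation: [-0.007, -3.14, 0.005]
force: [-0.1, -0.3, -1.1]
gripper_width: 0.0231
```

Request:
move_arm([
  [[0,0,1],[0,0,0],-0.8],
  [[0,0,1],[0,0,0],-0.8],
  [[0,0,0],[0,0,0],-0.8],
  [[0,0,0],[0,0,0],-0.8],
])

```text
clock: 6.65
ee_pos: [0.5813, -0.0704, 0.258]
orientation: [-0.007, -3.141, 0.006]
force: [-2.1, -0.7, 7.1]
gripper_width: 0.0234
```

Contact at 7 N, so the flask is on the cup floor. Opening.

Request:
move_arm([
  [[0,0,-1],[0,0,0],0.0],
  [[0,0,0],[0,0,0],0.0],
  [[0,0,0],[0,0,0],0.0],
  [[0,0,0],[0,0,0],0.0],
  [[0,0,0],[0,0,0],0.0],
])

```text
clock: 7.07
ee_pos: [0.581, -0.0703, 0.2579]
orientation: [-0.007, -3.14, 0.005]
force: [0.3, 0.4, 0.1]
gripper_width: 0.042
```

Request:
move_arm([
  [[0,0,-30],[0,0,0],0.5],
  [[0,0,-40],[0,0,0],1],
  [[0,0,-40],[0,0,0],1],
  [[0,0,0],[0,0,0],1],
])

```text
clock: 7.4
ee_pos: [0.583, -0.0691, 0.376]
orientation: [0.006, 3.133, -0.008]
force: [0.8, -0.4, 0.5]
gripper_width: 0.0622
```

```bash
python3 -c "
from p import *
plan([.55,.272,.36],90)
for n in ['wrist','scene','side']:
  c,K,W=cam(n); crop(c,0,0,640,480,1,'pics/%s7.png'%n)
"
```

```text
at [ 0.583  -0.0691  0.376 ] psi 179.77 q7 1.45 n 13
[[3.8, 37.9, 1.6], [0.0, 0.0, 6.9]]
[[8.4, 37.2, 1.6], [0.0, 0.0, 6.9]]
[[12.8, 35.9, 1.5], [0.0, 0.0, 6.9]]
[[17.0, 34.1, 1.6], [0.0, 0.0, 6.9]]
[[20.9, 31.8, 1.5], [0.0, 0.0, 6.9]]
[[24.6, 29.0, 1.6], [0.0, 0.0, 6.9]]
[[27.9, 25.9, 1.5], [0.0, 0.0, 6.9]]
[[30.9, 22.3, 1.6], [0.0, 0.0, 6.9]]
[[33.3, 18.5, 1.5], [0.0, 0.0, 6.9]]
[[0.0, -0.0, 0.0], [0.0, 0.0, 6.9]]
[[0.0, -0.0, 0.0], [0.0, 0.0, 6.9]]
[[0.0, -0.0, 0.0], [0.0, 0.0, 6.9]]
[[0.0, -0.0, 0.0], [0.0, 0.0, 6.9]]
```

View pics/wrist7.png

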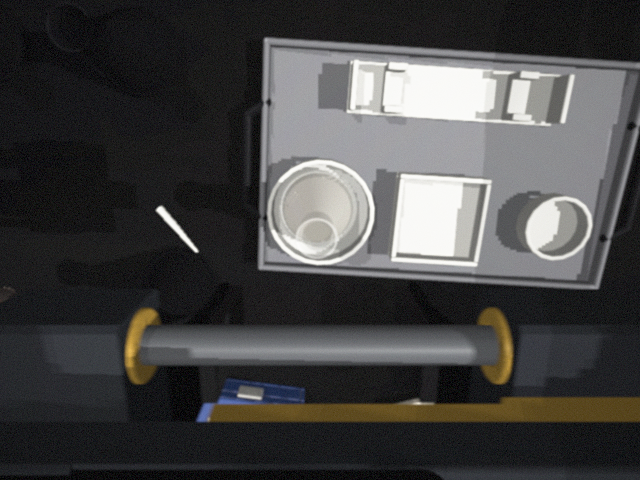

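View pics/scene7.png

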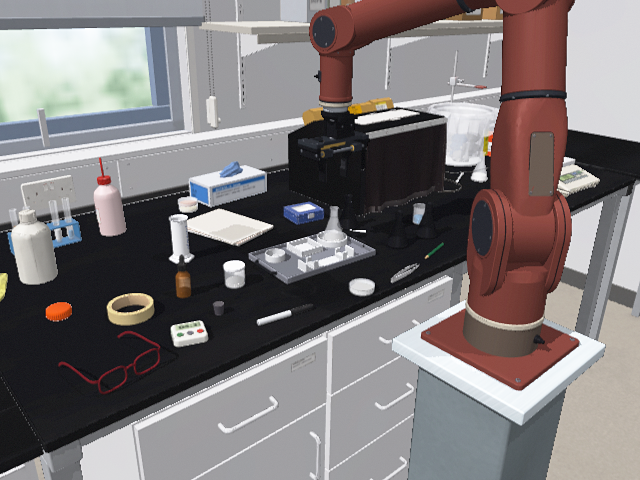

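```bash
python3 -c "
from p import *
c,K,W=cam('wrist'); crop(c,330,20,630,280,2.6,'pics/w8.png')
for n,u,z in [('sq',(440,219.5),.024),('nar',(559,227),.024),('wide',(321,211.5),.024)]: print(n,atz(K,W,u,z))
c=c.copy()
def dr(P):
  for u in proj(K,W,P): cv2.circle(c,tuple(int(round(t)) for t in u),1,(255,0,0),-1)
a=np.linspace(0,6.28,40);ci=np.c_[np.cos(a),np.sin(a),0*a]
"
```

```text
sq [0.57953808 0.02281213 0.024     ]
nar [0.58575934 0.11557082 0.024     ]
wide [ 0.57297148 -0.06925481  0.024     ]
```

View pics/w8.png

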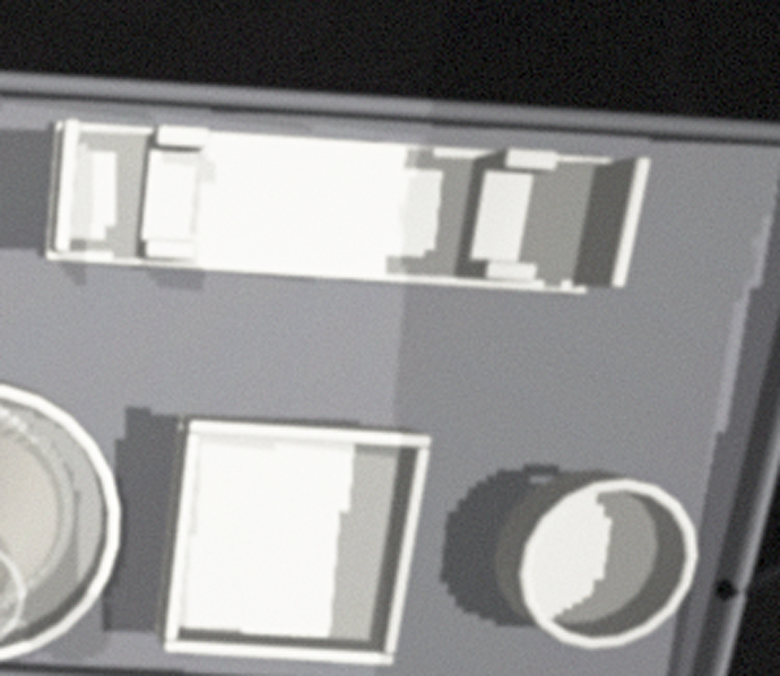

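```bash
python3 -c "
from p import *
c,K,W=cam('wrist'); print(bot.get_state()['ee_pos'],bot.get_state()['orientation'])
for n,u,z in [('sq',(330+305/2.6-.3,20+541/2.6),.024),('nar',(330+608/2.6,20+563/2.6),.024),('wide',(321,211.5),.024),
 ('pr',(330+60/2.6,20+122/2.6),.03),('pr',(330+645/2.6,20+158/2.6),.03),('pr',(330+620/2.6,20+286/2.6),.03),('saddlelip',(330+181/2.6,20+137/2.6),.03),('lip',(330+167/2.6,20+248/2.6),.03),('lip',(330+531/2.6,20+160/2.6),.03),('lip',(330+511/2.6,20+271/2.6),.03)]: print(n,atz(K,W,u,z))
crop(c,0,0,640,480,1,'pics/w9.png')
"
```

```text
[ 0.58085051 -0.07008392  0.36683278] [-0.00714886 -3.13788428  0.00508767]
sq [0.58526058 0.02851509 0.024     ]
nar [0.59229616 0.11996435 0.024     ]
wide [ 0.57190038 -0.06918764  0.024     ]
pr [ 0.46913377 -0.04677149  0.03      ]
pr [0.47875749 0.11013269 0.03      ]
pr [0.51193278 0.10834094 0.03      ]
saddlelip [ 0.47299934 -0.01439793  0.03      ]
lip [ 0.50142127 -0.01693546  0.03      ]
lip [0.4791431  0.07968536 0.03      ]
lip [0.50783457 0.07783723 0.03      ]
```

Request:
move_arm([
  [[4,38,0],[0,0,6.9],1],
  [[8,37,0],[0,0,6.9],1],
  [[13,36,0],[0,0,6.9],1],
  [[17,34,0],[0,0,6.9],1],
  [[21,32,0],[0,0,6.9],1],
])

```text
clock: 8.07
ee_pos: [0.5622, 0.1186, 0.3661]
orientation: [-0.934, -2.997, 0.007]
force: [1.5, -0.5, 0.3]
gripper_width: 0.087
```

Request:
move_arm([
  [[25,29,0],[0,0,6.9],1],
  [[28,26,0],[0,0,6.9],1],
  [[31,22,0],[0,0,6.9],1],
  [[33,18,0],[0,0,6.9],1],
  [[0,0,10],[0,0,6.9],1],
])

```text
clock: 8.48
ee_pos: [0.5427, 0.2727, 0.3574]
orientation: [-1.751, -2.605, 0.0]
force: [-1.2, -0.0, -0.3]
gripper_width: 0.0869
```

Request:
move_arm([
  [[0,0,20],[0,0,6.9],1],
  [[0,0,20],[0,0,6.9],1],
  [[0,0,0],[0,0,6.9],1],
  [[0,0,0],[0,0,0],1],
  [[0,0,0],[0,0,0],1],
])

```text
clock: 8.9
ee_pos: [0.5456, 0.2641, 0.3161]
orientation: [2.192, 2.25, -0.008]
force: [0.1, 0.9, 0.0]
gripper_width: 0.0873
```

```bash
python3 -c "
from p import *
c,K,W=cam('wrist'); crop(c,0,0,640,480,1,'pics/w10.png')
plan([.55,.272,.209],90)
print(proj(K,W,[[.55,.272,.053],[.55,.272,0]]))
from m import KW
print('cyl',atz(*KW['side'],(403,210),0))
"
```

```text
at [0.5457 0.2642 0.3167] psi 91.51 q7 -0.67 n 3
[[2.7, 1.6, 35.9], [-0.1, 0.2, 1.5]]
[[2.6, 1.4, 35.9], [0.0, 0.0, 0.0]]
[[2.6, 1.5, 35.9], [0.0, 0.0, 0.0]]
[[327.60266892 237.05967602]
 [326.42434912 217.96480641]]
cyl [0.7576822  0.29486902 0.        ]
```

View pics/w10.png

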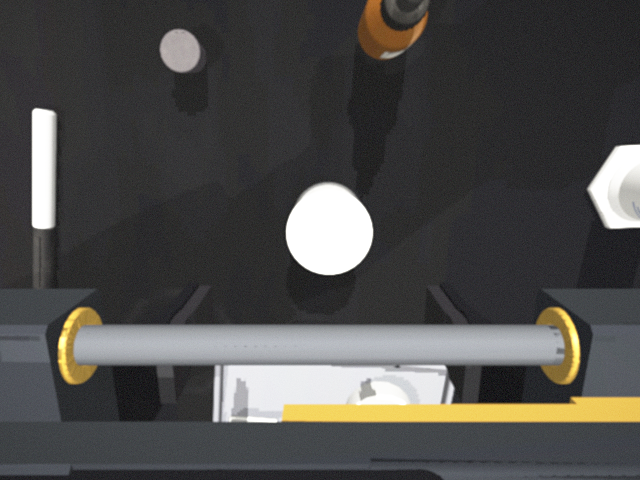

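Request:
move_arm([
  [[6,3,30],[0,0,1.5],1],
  [[5,2,40],[0,0,0],1],
  [[0,0,27],[0,0,0],1],
  [[0,0,9],[0,0,0],1],
  [[0,0,0],[0,0,0],1],
])

```text
clock: 9.47
ee_pos: [0.5499, 0.2741, 0.2089]
orientation: [-2.224, -2.218, 0.012]
force: [-0.5, -0.5, -0.2]
gripper_width: 0.0867
```

Request:
move_arm([
  [[0,0,0],[0,0,0],-0.2],
  [[0,0,0],[0,0,0],-0.2],
  [[0,0,0],[0,0,0],-0.2],
  [[0,0,0],[0,0,0],-0.2],
  [[0,0,0],[0,0,0],-0.2],
])

```text
clock: 9.88
ee_pos: [0.5508, 0.2749, 0.2121]
orientation: [2.225, 2.215, -0.003]
force: [-0.2, 0.0, 0.1]
gripper_width: 0.0619
```

Request:
move_arm([
  [[0,0,0],[0,0,0],-0.2],
  [[0,0,0],[0,0,0],-0.2],
  [[0,0,0],[0,0,0],-0.2],
])

```text
clock: 10.13
ee_pos: [0.5506, 0.2748, 0.2114]
orientation: [2.225, 2.216, -0.005]
force: [-1.0, -0.7, 3.3]
gripper_width: 0.0496
```

```bash
python3 -c "
from p import *
c,K,W=cam('wrist'); crop(c,0,0,640,480,1,'pics/w11.png')
plan([.551,.275,.2075],90)
"
```

```text
at [0.5506 0.2747 0.2113] psi 89.75 q7 -0.77 n 1
[[0.3, 0.4, 3.8], [-0.1, 0.2, -0.3]]
```

View pics/w11.png

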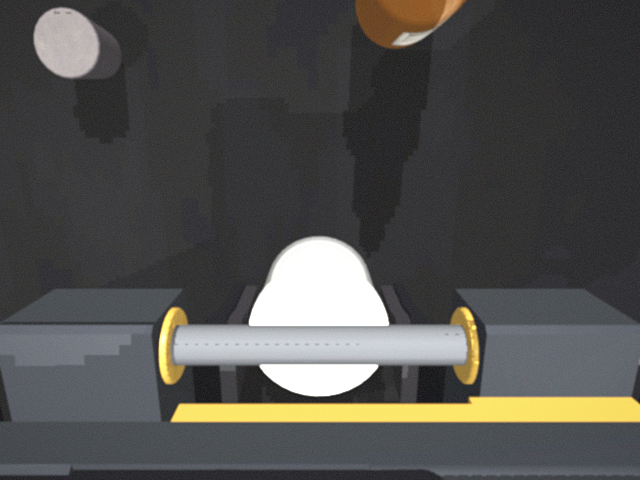

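Request:
move_arm([
  [[0,0,-10],[0,0,0],-0.3],
  [[0,0,-40],[0,0,0],-0.3],
  [[0,0,-35],[0,0,0],-0.3],
  [[0,0,-10],[0,0,0],-0.3],
  [[0,0,0],[0,0,0],-0.3],
])

```text
clock: 10.6
ee_pos: [0.5514, 0.2759, 0.3102]
orientation: [2.224, 2.214, 0.003]
force: [1.1, -0.1, 0.1]
gripper_width: 0.0496
```

Request:
move_arm([
  [[-30,5,0],[0,0,2],-0.3],
  [[-40,5,0],[0,0,2],-0.3],
  [[-40,5,0],[0,0,0],-0.3],
  [[-40,5,0],[0,0,0],-0.3],
  [[-40,5,0],[0,0,0],-0.3],
])

```text
clock: 11.02
ee_pos: [0.5644, 0.0821, 0.3055]
orientation: [2.302, 2.138, -0.008]
force: [1.1, -0.6, -0.3]
gripper_width: 0.0492
```

Request:
move_arm([
  [[0,0,0],[0,0,0],-0.3],
  [[0,0,0],[0,0,0],-0.3],
  [[0,0,0],[0,0,0],-0.3],
  [[0,0,0],[0,0,0],-0.3],
])

```text
clock: 11.35
ee_pos: [0.5647, 0.0856, 0.3061]
orientation: [2.3, 2.14, -0.006]
force: [-0.8, 0.0, -1.4]
gripper_width: 0.0498
```

```bash
cat > ov.py <<'E'
from p import *
def ov(fn,sq=(.586,.0265),nar=(.5935,.1193),pr=(.4905,.0316),yaw=-4,extra=None):
    c,K,W=cam('wrist'); c=c.copy(); Y=np.radians(yaw); Rz=np.array([[np.cos(Y),-np.sin(Y),0],[np.sin(Y),np.cos(Y),0],[0,0,1]])
    def dr(P):
        for u in proj(K,W,P): cv2.circle(c,tuple(int(round(t)) for t in u),1,(255,0,0),-1)
    a=np.linspace(0,6.28,40);ci=np.c_[np.cos(a),np.sin(a),0*a]
    dr(np.array([*nar,.024])+.0248*ci)
    t=np.linspace(-1,1,15); o=np.ones(15)
    S=np.vstack([np.c_[t,o,0*t],np.c_[t,-o,0*t],np.c_[o,t,0*t],np.c_[-o,t,0*t]])
    dr(np.array([*sq,.024])+.0338*S@Rz.T)
    dr(np.array([*pr,.03])+(S*[.014,.047,0])@Rz.T)
    if extra is not None: dr(np.array(extra))
    crop(c,0,0,640,480,1,fn); return c,K,W
E
python3 -c "
from ov import *
plan([.586,.0265,.2208],86)
ov('pics/w12.png')"
```

```text
at [0.5647 0.0856 0.3061] psi 85.87 q7 -0.43 n 3
[[-19.0, 8.6, 28.5], [-0.1, 0.2, -0.1]]
[[-19.2, 8.5, 28.4], [0.0, 0.0, 0.0]]
[[-19.2, 8.5, 28.4], [0.0, 0.0, 0.0]]
```

View pics/w12.png

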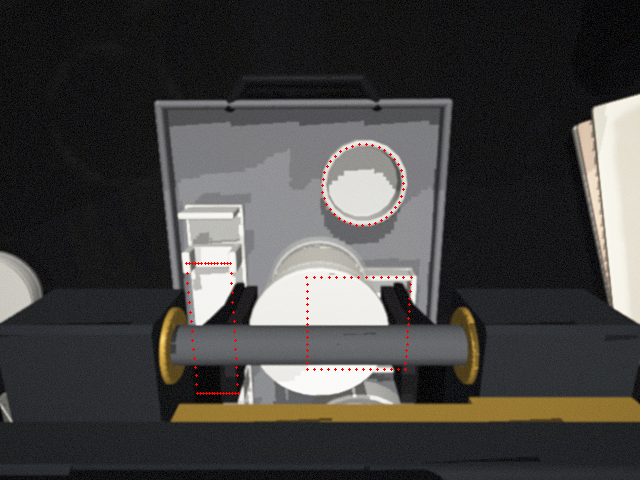

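Request:
move_arm([
  [[-20,8,0],[0,0,0],-0.3],
  [[-20,9,20],[0,0,0],-0.3],
  [[-18,9,25],[0,0,0],-0.3],
  [[0,0,20],[0,0,0],-0.3],
  [[0,0,0],[0,0,0],-0.3],
])

```text
clock: 11.82
ee_pos: [0.5852, 0.0238, 0.2374]
orientation: [-2.3, -2.135, 0.013]
force: [-1.2, 0.3, -1.4]
gripper_width: 0.0495
```

Request:
move_arm([
  [[0,0,0],[0,0,0],-0.3],
  [[0,0,0],[0,0,0],-0.3],
  [[0,0,0],[0,0,0],-0.3],
])

```text
clock: 12.07
ee_pos: [0.587, 0.0257, 0.2434]
orientation: [2.298, 2.138, -0.003]
force: [-0.8, 0.5, -0.5]
gripper_width: 0.0498
```

```bash
python3 -c "
from ov import *
plan([.586,.0265,.2208],86)
ov('pics/w13.png')"
```

```text
at [0.587  0.0257 0.2434] psi 85.87 q7 -0.36 n 1
[[0.8, -1.1, 22.6], [0.0, 0.2, -0.1]]
```

View pics/w13.png

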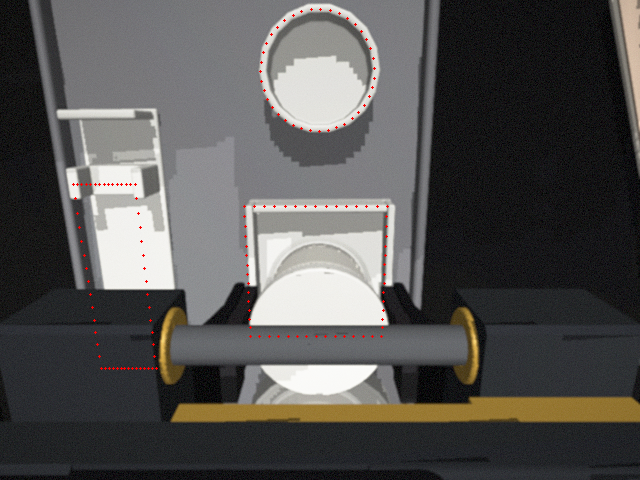

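Request:
move_arm([
  [[0,0,12],[0,0,0],-0.3],
  [[0,0,5],[0,0,0],-0.3],
  [[0,0,3],[0,0,0],-0.3],
  [[0,0,0],[0,0,0],-0.3],
  [[0,0,0],[0,0,0],-0.3],
])

```text
clock: 12.53
ee_pos: [0.5864, 0.0241, 0.2214]
orientation: [2.302, 2.137, -0.006]
force: [0.3, -0.6, -0.4]
gripper_width: 0.0497
```

Request:
move_arm([
  [[0,0,1],[0,0,0],-0.3],
  [[0,0,1],[0,0,0],-0.3],
  [[0,0,0],[0,0,0],-0.3],
  [[0,0,0],[0,0,0],-0.3],
])

```text
clock: 12.87
ee_pos: [0.5866, 0.0241, 0.2206]
orientation: [2.301, 2.136, -0.006]
force: [-4.2, -0.3, 8.5]
gripper_width: 0.0497
```

Request:
move_arm([
  [[0,0,-1],[0,0,0],0.6],
  [[0,0,0],[0,0,0],0.6],
  [[0,0,0],[0,0,0],0.6],
  [[0,0,0],[0,0,0],0.6],
  [[0,0,0],[0,0,0],0.6],
])

```text
clock: 13.28
ee_pos: [0.5865, 0.024, 0.2206]
orientation: [2.301, 2.137, -0.006]
force: [-0.9, 0.4, 0.4]
gripper_width: 0.068
```

Request:
move_arm([
  [[0,0,-30],[0,0,0],0.6],
  [[0,0,-40],[0,0,0],0.6],
  [[0,0,-40],[0,0,0],1],
  [[0,0,-20],[0,0,0],1],
  [[0,0,-20],[0,0,0],1],
])

```text
clock: 13.7
ee_pos: [0.5869, 0.0247, 0.3732]
orientation: [2.3, 2.136, -0.003]
force: [-0.6, 1.2, 0.5]
gripper_width: 0.0819
```

```bash
python3 -c "
from ov import *
plan([.58,.39,.37],90)
bot.get_state()
ov('pics/w14.png')"
```

```text
at [0.5869 0.0247 0.3732] psi 85.75 q7 -0.3 n 10
[[36.4, -3.4, 0.2], [0.1, 0.2, -4.2]]
[[36.5, -0.7, 0.3], [0.0, 0.0, 0.0]]
[[36.5, -0.7, 0.3], [0.0, 0.0, 0.0]]
[[36.5, -0.7, 0.3], [0.0, 0.0, 0.0]]
[[36.5, -0.7, 0.3], [0.0, 0.0, 0.0]]
[[36.5, -0.7, 0.3], [0.0, 0.0, 0.0]]
[[36.6, -0.8, 0.4], [0.0, 0.0, 0.0]]
[[36.5, -0.7, 0.3], [0.0, 0.0, 0.0]]
[[36.6, -0.8, 0.4], [0.0, 0.0, 0.0]]
[[36.5, -0.7, 0.3], [0.0, 0.0, 0.0]]
```

View pics/w14.png

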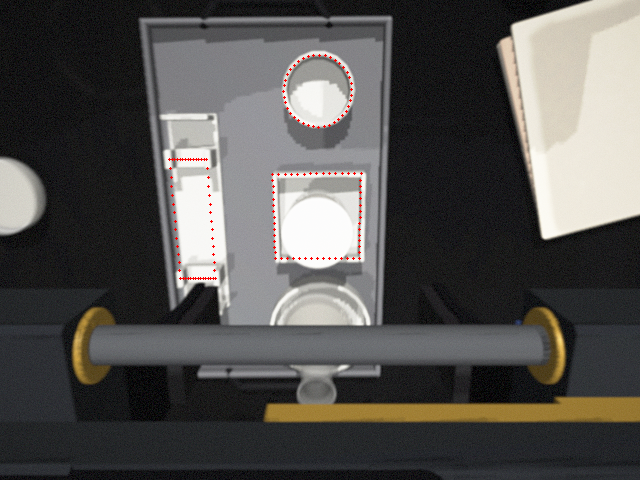

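Request:
move_arm([
  [[36,-3,0],[0,0,-4],1],
  [[37,-1,0],[0,0,0],1],
  [[37,-1,0],[0,0,0],1],
  [[37,-1,0],[0,0,0],1],
  [[37,-1,0],[0,0,0],1],
])

```text
clock: 14.17
ee_pos: [0.5828, 0.2102, 0.3699]
orientation: [2.226, 2.215, -0.006]
force: [0.0, -0.1, 0.5]
gripper_width: 0.0867
```

Request:
move_arm([
  [[37,-1,0],[0,0,0],1],
  [[37,-1,0],[0,0,0],1],
  [[37,-1,0],[0,0,0],1],
  [[37,-1,0],[0,0,0],1],
  [[25,0,0],[0,0,0],1],
])

```text
clock: 14.58
ee_pos: [0.5784, 0.3855, 0.369]
orientation: [-2.223, -2.219, 0.006]
force: [-1.0, 0.2, 0.8]
gripper_width: 0.087
```

Request:
move_arm([
  [[0,0,0],[0,0,0],1],
  [[0,0,0],[0,0,0],1],
  [[0,0,0],[0,0,0],1],
])

```text
clock: 14.83
ee_pos: [0.5801, 0.3811, 0.3689]
orientation: [2.226, 2.215, -0.007]
force: [0.1, -0.2, -0.0]
gripper_width: 0.0871
```

```bash
python3 -c "
from ov import *
plan([.58,.39,.2355],90)
c,K,W=ov('pics/w15.png')
print(proj(K,W,[[.58,.39,.104],[.58,.39,.08],[.58,.39,0]]))"
```

```text
at [0.5801 0.3811 0.3689] psi 89.73 q7 -0.84 n 4
[[2.4, 0.0, 33.3], [-0.1, 0.3, -0.3]]
[[2.2, -0.0, 33.4], [0.0, 0.0, 0.0]]
[[2.2, -0.0, 33.4], [0.0, 0.0, 0.0]]
[[2.1, -0.0, 33.3], [0.0, 0.0, 0.0]]
[[318.83043051 234.25979372]
 [318.93351549 224.99873923]
 [319.17961894 202.88904505]]
```

View pics/w15.png

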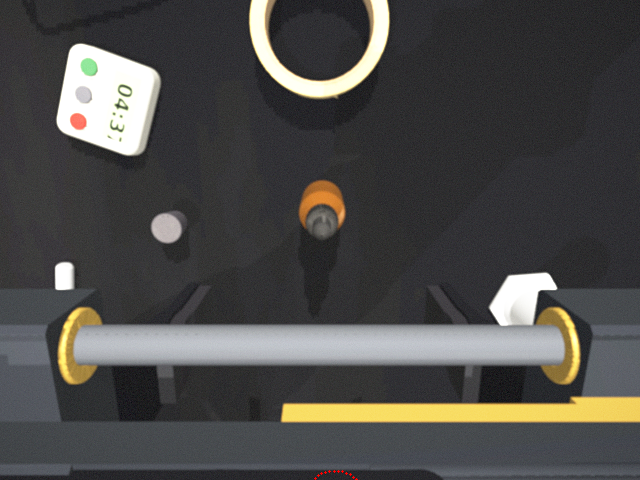

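Request:
move_arm([
  [[5,1,30],[0,0,0],1],
  [[5,1,40],[0,0,0],1],
  [[0,0,30],[0,0,0],1],
  [[0,0,15],[0,0,0],0.3],
  [[0,0,0],[0,0,0],0],
])

```text
clock: 15.3
ee_pos: [0.5816, 0.3888, 0.2506]
orientation: [2.228, 2.214, -0.016]
force: [-0.1, -0.5, -0.5]
gripper_width: 0.0802
```

Request:
move_arm([
  [[0,0,0],[0,0,0],0],
  [[0,0,0],[0,0,0],0],
  [[0,0,0],[0,0,0],0],
])

```text
clock: 15.55
ee_pos: [0.5824, 0.3916, 0.2573]
orientation: [2.226, 2.215, 0.0]
force: [0.6, 0.7, 0.5]
gripper_width: 0.0617
```

```bash
python3 -c "
from ov import *
plan([.582,.3915,.248],90)
c,K,W=ov('pics/w16.png')
print(proj(K,W,[[.582,.3915,.104],[.582,.3915,.08],[.582,.3915,0]]))"
```

```text
at [0.5824 0.3916 0.2573] psi 89.72 q7 -0.89 n 1
[[-0.1, -0.4, 9.3], [0.1, 0.1, -0.3]]
[[315.64586738 341.20696348]
 [316.02944436 311.95581421]
 [316.79121154 253.86430523]]
```

View pics/w16.png

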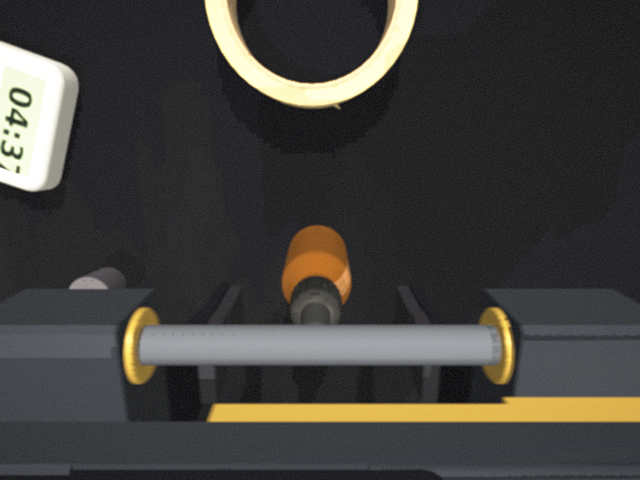

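Request:
move_arm([
  [[0,0,7],[0,0,0],-0.3],
  [[0,0,2],[0,0,0],-0.8],
  [[0,0,0],[0,0,0],-0.8],
  [[0,0,0],[0,0,0],-0.8],
  [[0,0,0],[0,0,0],-0.8],
])

```text
clock: 16.02
ee_pos: [0.5817, 0.3913, 0.2455]
orientation: [2.225, 2.216, -0.006]
force: [0.9, 0.8, 0.2]
gripper_width: 0.0245
```

Request:
move_arm([
  [[0,0,0],[0,0,0],-0.8],
  [[0,0,0],[0,0,0],-0.8],
  [[0,0,0],[0,0,0],-0.8],
  [[0,0,0],[0,0,0],-0.8],
])

```text
clock: 16.35
ee_pos: [0.5817, 0.3913, 0.2455]
orientation: [2.225, 2.216, -0.006]
force: [0.2, 0.2, 0.7]
gripper_width: 0.021
```

Request:
move_arm([
  [[0,0,-10],[0,0,0],-0.8],
  [[0,0,-40],[0,0,0],-0.8],
  [[0,0,-35],[0,0,0],-0.8],
  [[-20,0,-10],[0,0,0],-0.8],
  [[-40,2,0],[0,0,0],-0.8],
])

```text
clock: 16.77
ee_pos: [0.5816, 0.3372, 0.3461]
orientation: [-2.217, -2.225, -0.008]
force: [0.6, 0.1, 0.3]
gripper_width: 0.0211
```

Request:
move_arm([
  [[-40,2,0],[0,0,0],-0.8],
  [[-40,2,0],[0,0,0],-0.8],
  [[-40,2,0],[0,0,0],-0.8],
  [[-40,2,0],[0,0,0],-0.8],
  [[-20,1,0],[0,0,0],-0.8],
])

```text
clock: 17.18
ee_pos: [0.5924, 0.1457, 0.3421]
orientation: [2.229, 2.208, -0.008]
force: [0.7, -0.6, -0.0]
gripper_width: 0.0212
```

Request:
move_arm([
  [[0,0,0],[0,0,0],-0.8],
  [[0,0,0],[0,0,0],-0.8],
  [[0,0,0],[0,0,0],-0.8],
])

```text
clock: 17.43
ee_pos: [0.5916, 0.1525, 0.342]
orientation: [2.225, 2.217, -0.004]
force: [0.2, 1.0, -0.4]
gripper_width: 0.0214
```

```bash
python3 -c "
from ov import *
plan([.5935,.1193,.2545],90)
c,K,W=ov('pics/w17.png')"
```

```text
at [0.5916 0.1525 0.342 ] psi 89.8 q7 -0.48 n 3
[[-11.0, 0.7, 29.2], [-0.1, 0.1, -0.2]]
[[-11.1, 0.6, 29.2], [0.0, 0.0, 0.0]]
[[-11.0, 0.6, 29.2], [0.0, 0.0, 0.0]]
```

View pics/w17.png

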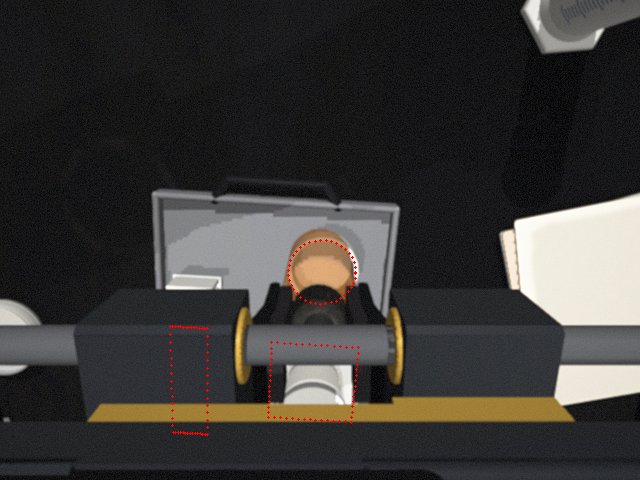

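Request:
move_arm([
  [[-13,1,0],[0,0,0],-0.8],
  [[-20,1,15],[0,0,0],-0.8],
  [[0,0,25],[0,0,0],-0.8],
  [[0,0,10],[0,0,0],-0.8],
  [[0,0,0],[0,0,0],-0.8],
])

```text
clock: 17.9
ee_pos: [0.5926, 0.1183, 0.2887]
orientation: [-2.224, -2.216, 0.012]
force: [0.0, -0.0, -0.9]
gripper_width: 0.0214
```

Request:
move_arm([
  [[0,0,0],[0,0,0],-0.8],
  [[0,0,0],[0,0,0],-0.8],
  [[0,0,0],[0,0,0],-0.8],
])

```text
clock: 18.15
ee_pos: [0.5939, 0.1193, 0.2928]
orientation: [2.223, 2.217, -0.003]
force: [-0.4, 0.1, -1.2]
gripper_width: 0.0215
```

```bash
python3 -c "
from ov import *
plan([.5935,.1193,.2545],90)
s=bot.get_state()['ee_pos']; a=np.linspace(0,6.28,40)
c,K,W=ov('pics/w18.png',extra=np.array([s[0],s[1],s[2]-.2455])+.0165*np.c_[np.cos(a),np.sin(a),0*a])"
```

```text
at [0.5939 0.1193 0.2928] psi 89.82 q7 -0.45 n 1
[[0.1, -0.4, 38.3], [0.0, 0.2, -0.2]]
```

View pics/w18.png

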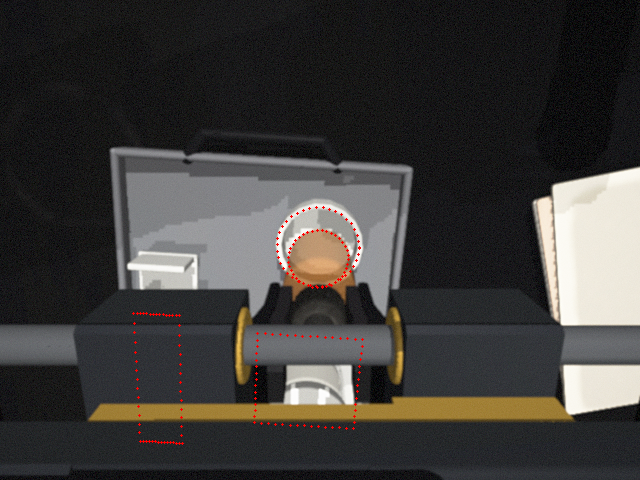

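Request:
move_arm([
  [[1,0,15],[0,0,0],-0.8],
  [[0,0,12],[0,0,0],-0.8],
  [[0,0,4],[0,0,0],-0.8],
  [[0,0,2],[0,0,0],-0.8],
  [[0,0,0],[0,0,0],-0.8],
])

```text
clock: 18.62
ee_pos: [0.5934, 0.1192, 0.2581]
orientation: [2.226, 2.216, -0.007]
force: [-0.4, -0.2, -1.0]
gripper_width: 0.0214
```

Request:
move_arm([
  [[0,0,1],[0,0,0],-0.8],
  [[0,0,1],[0,0,0],-0.8],
  [[0,0,0],[0,0,0],-0.8],
  [[0,0,0],[0,0,0],-0.8],
])

```text
clock: 18.95
ee_pos: [0.5936, 0.1193, 0.2567]
orientation: [2.225, 2.216, -0.005]
force: [-0.6, -0.4, -0.6]
gripper_width: 0.0213
```

Request:
move_arm([
  [[0,0,1],[0,0,0],-0.8],
  [[0,0,1],[0,0,0],-0.8],
  [[0,0,0.5],[0,0,0],-0.8],
  [[0,0,0],[0,0,0],-0.8],
  [[0,0,0],[0,0,0],-0.8],
])

```text
clock: 19.37
ee_pos: [0.5937, 0.1194, 0.2544]
orientation: [2.225, 2.216, -0.005]
force: [-0.9, 0.0, 5.2]
gripper_width: 0.0216
```

Request:
move_arm([
  [[0,0,0],[0,0,0],0.2],
  [[0,0,0],[0,0,0],0.2],
  [[0,0,0],[0,0,0],0.2],
  [[0,0,0],[0,0,0],0.2],
  [[0,0,0],[0,0,0],0.2],
])

```text
clock: 19.78
ee_pos: [0.5935, 0.1192, 0.2537]
orientation: [2.226, 2.216, -0.006]
force: [-0.8, 0.4, -0.7]
gripper_width: 0.0464
```

Request:
move_arm([
  [[0,0,-30],[0,0,0],0.2],
  [[0,0,-40],[0,0,0],1],
  [[0,0,-40],[0,0,0],1],
  [[0,0,0],[0,0,0],1],
  [[0,0,0],[0,0,0],1],
])

```text
clock: 20.2
ee_pos: [0.5943, 0.12, 0.3668]
orientation: [2.223, 2.214, 0.001]
force: [-0.1, -0.7, 0.0]
gripper_width: 0.0709
```

```bash
python3 -c "
from ov import *
plan([.354,.272,.32],90)
c,K,W=ov('pics/w19.png')
c,K,W=cam('scene');crop(c,150,180,450,360,2.6,'pics/s19.png')"
```

```text
at [0.5943 0.12   0.3668] psi 89.75 q7 -0.42 n 8
[[18.9, -30.1, 5.7], [0.2, 0.2, -0.2]]
[[19.0, -30.1, 5.9], [0.0, 0.0, 0.0]]
[[19.0, -30.0, 5.9], [0.0, 0.0, 0.0]]
[[19.0, -30.1, 5.9], [0.0, 0.0, 0.0]]
[[18.9, -30.0, 5.8], [0.0, 0.0, 0.0]]
[[19.0, -30.1, 5.9], [0.0, 0.0, 0.0]]
[[18.9, -30.0, 5.8], [0.0, 0.0, 0.0]]
[[19.0, -30.1, 5.9], [0.0, 0.0, 0.0]]
```

View pics/w19.png

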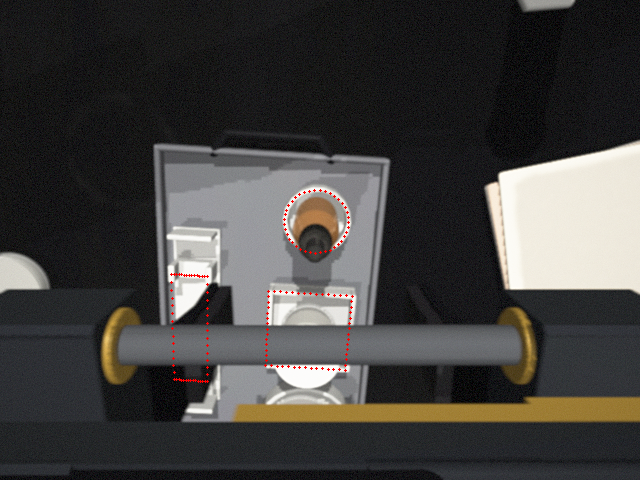

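View pics/s19.png

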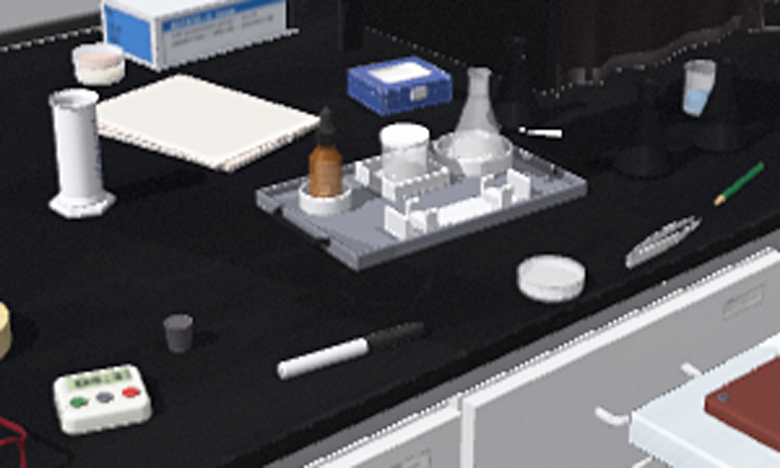

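Request:
move_arm([
  [[19,-30,0],[0,0,0],1],
  [[19,-30,0],[0,0,0],1],
  [[19,-30,0],[0,0,0],1],
  [[19,-30,0],[0,0,0],1],
  [[19,-30,0],[0,0,0],1],
])

```text
clock: 20.72
ee_pos: [0.4423, 0.2155, 0.3622]
orientation: [-2.227, -2.216, 0.01]
force: [0.5, 1.3, 0.3]
gripper_width: 0.0867
```

Request:
move_arm([
  [[15,-30,10],[0,0,4],1],
  [[15,-30,10],[0,0,4],1],
  [[10,-26,20],[0,0,0],1],
  [[0,0,0],[0,0,0],1],
  [[0,0,0],[0,0,0],1],
])

```text
clock: 21.13
ee_pos: [0.3595, 0.261, 0.3221]
orientation: [2.371, 2.059, -0.011]
force: [0.4, 0.3, 0.8]
gripper_width: 0.0874
```

```bash
python3 -c "
from ov import *
import time
cam('scene')
plan([.354,.272,.1835],82)
c,K,W=cam('wrist');crop(c,0,0,640,480,1,'pics/w20.png')
print(proj(K,W,[[.354,.272,.0065]]))"
```

```text
at [0.3608 0.2606 0.323 ] psi 81.81 q7 -0.87 n 4
[[2.7, -2.0, 34.9], [-0.1, 0.3, -0.2]]
[[2.6, -2.0, 34.9], [0.0, 0.0, 0.0]]
[[2.6, -2.1, 34.8], [0.0, 0.0, 0.0]]
[[2.6, -2.0, 34.9], [0.0, 0.0, 0.0]]
[[307.69518753 213.87263671]]
```

View pics/w20.png

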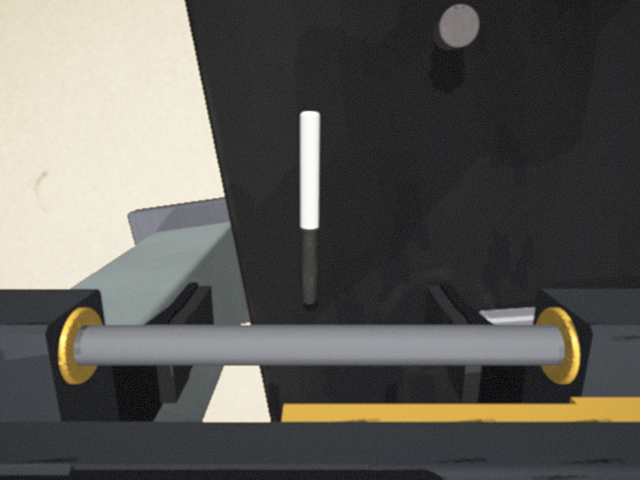

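```bash
python3 -c "
from ov import *
c,K,W=cam('wrist')
a=atz(K,W,(310,112),.009);b=atz(K,W,(309.3,303),.009);print(a,b,(a+b)/2,np.degrees(np.arctan2(*(a-b)[[1,0]])),np.linalg.norm(a-b))
plan([*((a+b)/2)[:2],.1835],82)"
```

```text
[0.36688318 0.3398251  0.009     ] [0.34624414 0.2055779  0.009     ] [0.35656366 0.2727015  0.009     ] 81.25983059493738 0.13582444521785111
at [0.3619 0.2604 0.3237] psi 81.68 q7 -0.87 n 4
[[3.0, -1.7, 35.0], [-0.1, 0.2, -0.3]]
[[2.9, -1.8, 35.1], [0.0, 0.0, 0.0]]
[[2.8, -1.7, 35.1], [0.0, 0.0, 0.0]]
[[2.9, -1.8, 35.0], [0.0, 0.0, 0.0]]
```

Request:
move_arm([
  [[3,-2,30],[0,0,0.5],1],
  [[3,-2,40],[0,0,0],1],
  [[3,-2,35],[0,0,0],1],
  [[3,-1,20],[0,0,0],0.5],
  [[0,0,0],[0,0,0],0],
])

```text
clock: 21.7
ee_pos: [0.3551, 0.2722, 0.1951]
orientation: [-2.385, -2.044, 0.015]
force: [-0.3, -0.7, 0.1]
gripper_width: 0.0797
```

Request:
move_arm([
  [[0,0,0],[0,0,0],0],
  [[0,0,0],[0,0,0],0],
  [[0,0,0],[0,0,0],0],
])

```text
clock: 21.95
ee_pos: [0.3568, 0.2738, 0.2005]
orientation: [2.384, 2.043, -0.001]
force: [-0.5, 0.1, -0.3]
gripper_width: 0.0614
```

```bash
python3 -c "
from ov import *
plan([.3566,.2727,.185],81.3)
c,K,W=cam('wrist');crop(c,0,0,640,480,1,'pics/w21.png')"
```

```text
at [0.3568 0.2738 0.2005] psi 81.19 q7 -1.09 n 1
[[-1.1, -0.0, 15.5], [0.1, 0.1, -0.1]]
```

View pics/w21.png

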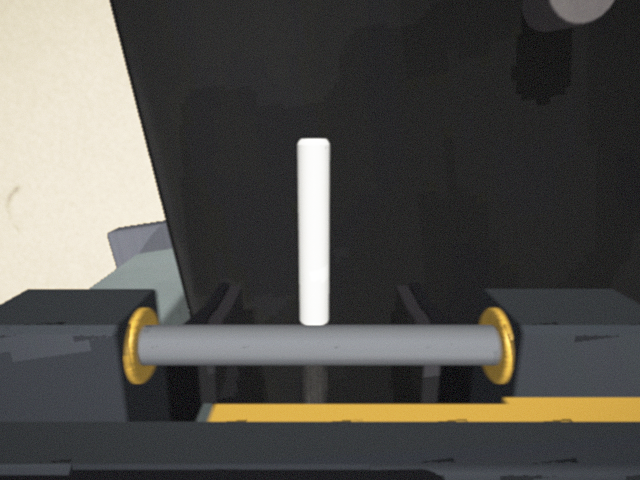

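Request:
move_arm([
  [[0,0,8],[0,0,0],0],
  [[0,0,4],[0,0,0],0],
  [[0,0,2],[0,0,0],-0.5],
  [[0,0,0],[0,0,0],-1],
  [[0,0,0],[0,0,0],-1],
])

```text
clock: 22.42
ee_pos: [0.3555, 0.2735, 0.1847]
orientation: [2.383, 2.045, -0.006]
force: [-0.0, 0.0, 0.6]
gripper_width: 0.031
```

Request:
move_arm([
  [[0,0,0],[0,0,0],-1],
  [[0,0,0],[0,0,0],-1],
  [[0,0,0],[0,0,0],-1],
  [[0,0,0],[0,0,0],-1],
  [[0,0,0],[0,0,0],-1],
])

```text
clock: 22.83
ee_pos: [0.3557, 0.2736, 0.1849]
orientation: [2.383, 2.045, -0.005]
force: [-0.1, -0.2, 0.1]
gripper_width: 0.0125
```

Request:
move_arm([
  [[0,0,0],[0,0,0],-1],
  [[0,0,0],[0,0,0],-1],
  [[0,0,0],[0,0,0],-1],
])

```text
clock: 23.08
ee_pos: [0.3557, 0.2736, 0.1849]
orientation: [2.383, 2.045, -0.005]
force: [0.2, 0.2, 2.2]
gripper_width: 0.0123
```

Request:
move_arm([
  [[0,0,-10],[0,0,0],-1],
  [[0,0,-35],[0,0,0],-1],
  [[0,0,-35],[0,0,0],-1],
  [[0,0,-10],[0,0,-2.4],-1],
  [[0,0,0],[0,0,-2.4],-1],
])

```text
clock: 23.5
ee_pos: [0.3565, 0.2748, 0.2786]
orientation: [2.292, 2.144, 0.003]
force: [0.2, -0.6, -0.2]
gripper_width: 0.0126
```

```bash
python3 -c "
from ov import *
cam('scene');cam('scene')
plan([.4905,.0316,.28],86)
c,K,W=cam('wrist');crop(c,0,0,640,480,1,'pics/w22.png')"
```

```text
at [0.3559 0.2739 0.276 ] psi 86.09 q7 -0.89 n 7
[[-33.2, 21.5, -0.5], [0.0, 0.2, 0.1]]
[[-33.2, 21.6, -0.6], [0.0, 0.0, 0.0]]
[[-33.2, 21.6, -0.6], [0.0, 0.0, 0.0]]
[[-33.2, 21.6, -0.6], [0.0, 0.0, 0.0]]
[[-33.2, 21.6, -0.5], [0.0, 0.0, 0.0]]
[[-33.2, 21.6, -0.6], [0.0, 0.0, 0.0]]
[[-33.1, 21.6, -0.5], [0.0, 0.0, 0.0]]
```

View pics/w22.png

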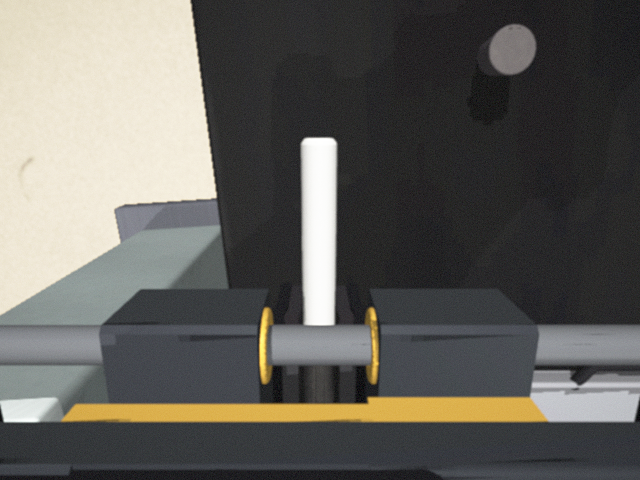

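Request:
move_arm([
  [[-33,21,0],[0,0,0],-1],
  [[-33,22,0],[0,0,0],-1],
  [[-33,22,0],[0,0,0],-1],
  [[-33,22,0],[0,0,0],-1],
  [[-33,22,0],[0,0,0],-1],
])

```text
clock: 24.07
ee_pos: [0.4534, 0.0999, 0.2749]
orientation: [2.297, 2.142, -0.007]
force: [0.5, 0.8, 0.0]
gripper_width: 0.0125
```

Request:
move_arm([
  [[-33,21,0],[0,0,0],-1],
  [[-33,21,0],[0,0,0],-1],
  [[0,0,20],[0,0,0],-1],
  [[0,0,0],[0,0,0],-1],
  [[0,0,0],[0,0,0],-1],
])

```text
clock: 24.48
ee_pos: [0.4897, 0.033, 0.2543]
orientation: [-2.297, -2.141, 0.009]
force: [-1.3, 0.3, 0.1]
gripper_width: 0.0125
```

```bash
python3 -c "
from ov import *
cam('scene');cam('scene')
plan([.4905,.0316,.203],86)
c,K,W=ov('pics/w23.png')
crop(c,180,40,460,340,2,'pics/w23b.png')"
```

```text
at [0.4901 0.0341 0.2557] psi 86.13 q7 -0.33 n 2
[[-1.1, 0.3, 26.3], [-0.1, 0.2, 0.1]]
[[-1.3, 0.3, 26.4], [0.0, 0.0, 0.0]]
```

View pics/w23.png

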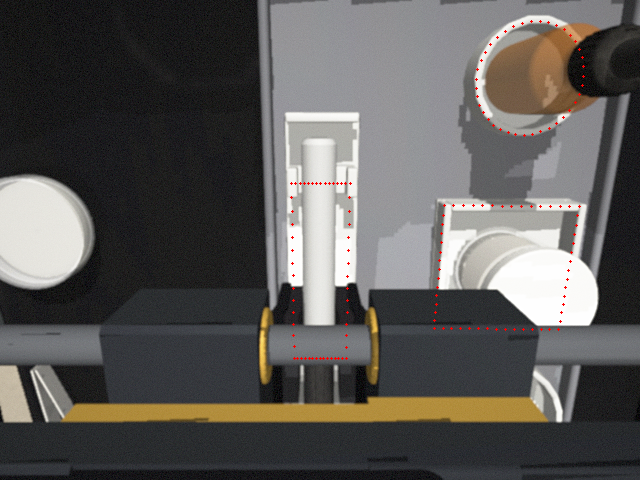

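View pics/w23b.png

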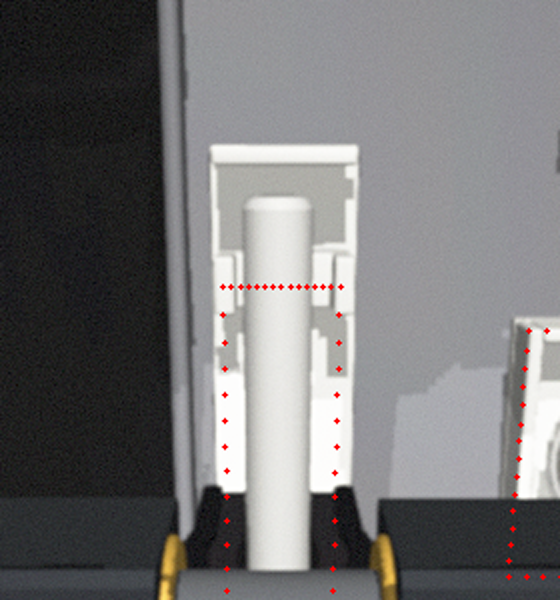

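Request:
move_arm([
  [[-1,1,20],[0,0,0],-1],
  [[0,0,15],[0,0,0],-1],
  [[0,0,10],[0,0,0],-1],
  [[0,0,0],[0,0,0],-1],
  [[0,0,0],[0,0,0],-1],
])

```text
clock: 25.05
ee_pos: [0.4912, 0.0323, 0.2106]
orientation: [2.295, 2.144, -0.006]
force: [0.9, -0.8, 0.7]
gripper_width: 0.0125
```

```bash
python3 -c "
from ov import *
cam('scene');cam('scene')
plan([.491,.0325,.203],86)
c,K,W=ov('pics/w24.png')"
```

```text
at [0.4917 0.0321 0.2114] psi 86.08 q7 -0.37 n 1
[[0.4, -0.7, 8.4], [-0.0, 0.2, 0.1]]
```

View pics/w24.png

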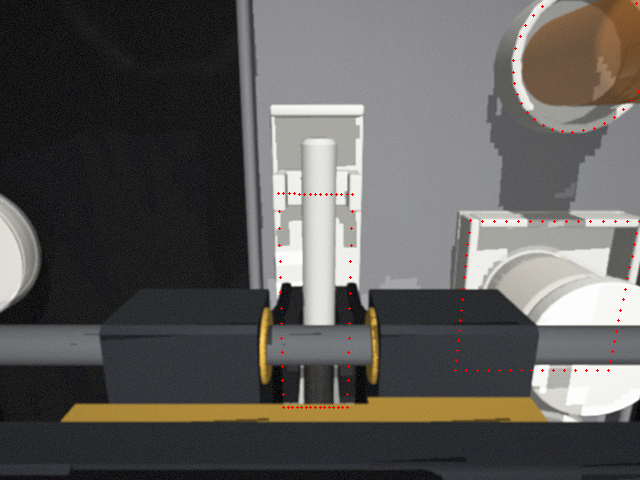

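Request:
move_arm([
  [[0,-0.5,4],[0,0,0],-1],
  [[0,0,2],[0,0,0],-1],
  [[0,0,1],[0,0,0],-1],
  [[0,0,0],[0,0,0],-1],
  [[0,0,0],[0,0,0],-1],
])

```text
clock: 25.62
ee_pos: [0.4908, 0.0317, 0.2033]
orientation: [2.296, 2.143, -0.006]
force: [0.5, 0.7, -0.1]
gripper_width: 0.0125
```

Request:
move_arm([
  [[0,0,1],[0,0,0],-1],
  [[0,0,0.5],[0,0,0],-1],
  [[0,0,0],[0,0,0],-1],
  [[0,0,0],[0,0,0],-1],
])

```text
clock: 25.95
ee_pos: [0.491, 0.0318, 0.2027]
orientation: [2.295, 2.142, -0.006]
force: [-3.6, -0.4, 10.5]
gripper_width: 0.0122
```

Request:
move_arm([
  [[0,0,-0.5],[0,0,0],-0.3],
  [[0,0,0],[0,0,0],-0.3],
  [[0,0,0],[0,0,0],-0.3],
  [[0,0,0],[0,0,0],-0.3],
  [[0,0,0],[0,0,0],-0.3],
])

```text
clock: 26.37
ee_pos: [0.4908, 0.0316, 0.2023]
orientation: [2.296, 2.143, -0.006]
force: [0.2, 0.1, 0.4]
gripper_width: 0.0295
```

Request:
move_arm([
  [[0,0,-20],[0,0,0],-0.3],
  [[0,0,-40],[0,0,0],-0.3],
  [[0,0,-40],[0,0,0],-0.3],
  [[0,0,-40],[0,0,0],0],
  [[0,0,-40],[0,0,0],0],
])

```text
clock: 26.78
ee_pos: [0.4907, 0.0324, 0.3843]
orientation: [2.295, 2.143, -0.006]
force: [1.2, -1.0, -0.4]
gripper_width: 0.0371
```

Request:
move_arm([
  [[0,-20,0],[0,0,0],0],
  [[0,-30,0],[0,0,0],0],
  [[0,0,0],[0,0,0],0],
  [[0,0,0],[0,0,0],0],
])

```text
clock: 27.12
ee_pos: [0.4404, 0.0358, 0.3827]
orientation: [2.295, 2.142, -0.006]
force: [0.1, -0.6, -0.3]
gripper_width: 0.0431
```

```bash
python3 -c "
from ov import *
cam('scene')
c,K,W=cam('wrist');crop(c,0,0,640,480,1,'pics/w25.png')
c,K,W=cam('scene');crop(c,200,180,460,360,3,'pics/s25.png')
c,K,W=cam('side');crop(c,240,150,440,350,3,'pics/d25.png')
print(bot.get_state()['force'])"
```

```text
[ 0.47259628  0.44547155 -0.91212785]
```

View pics/w25.png

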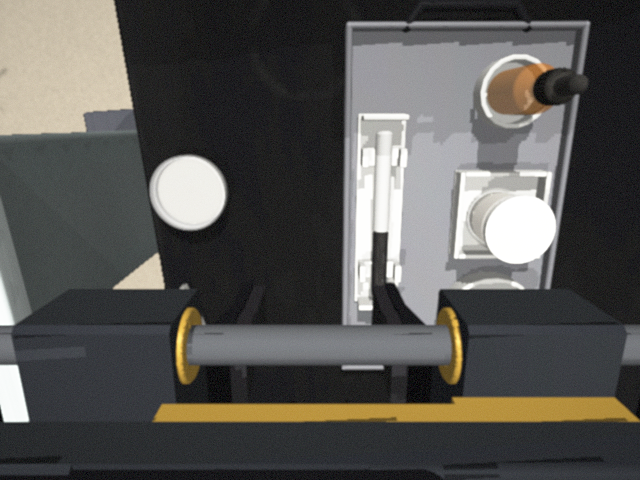

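View pics/s25.png

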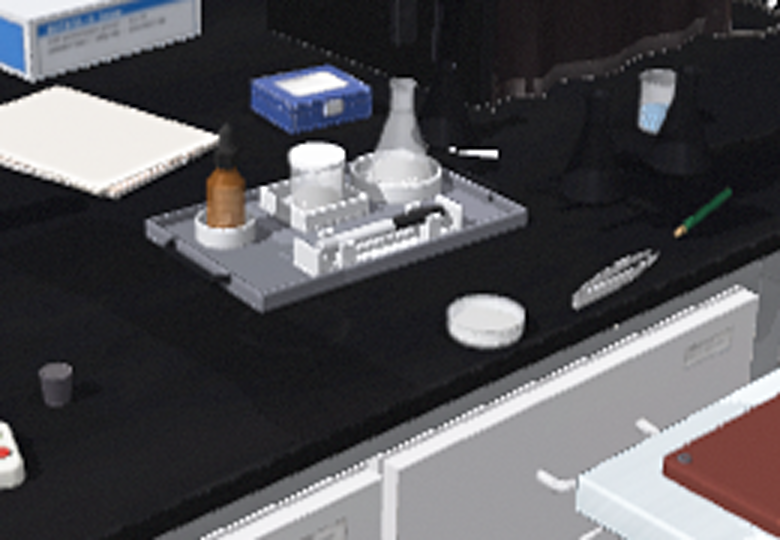

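View pics/d25.png

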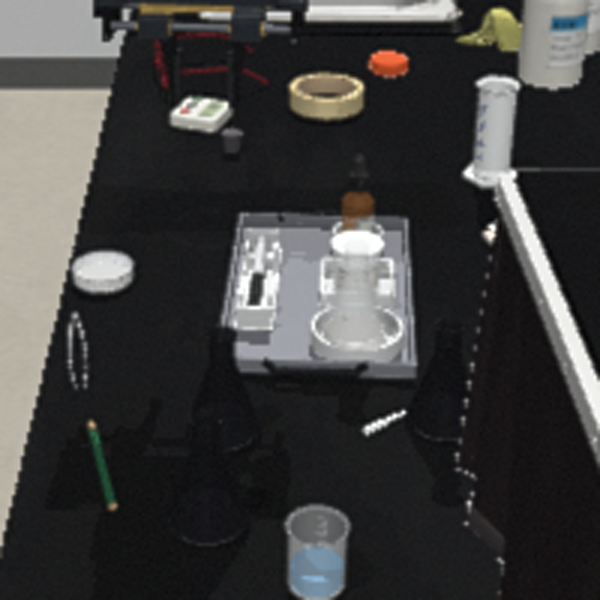

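```bash
python3 -c "
from workcell import job
print(job.job_done())"
```

```text
the job is handed in; nothing more can be done
None
```

The caddy is packed and handed in at about 27 s on the robot's clock. I worked in the order asked: flask in the wide cup, jar in the square cup, dropper bottle in the narrow cup, marker along the pen rest.

- **Placing:** I lowered each item until it met resistance of 5–11 N. That contact came within 1 mm of the height calculated for its floor or saddles.
- **Last camera check:** The wrist, scene and side pictures show the flask, jar and dropper bottle upright in their cups. The marker lies between the lips on both saddles, inside the end stops.
- **Left alone:** The beaker, the pencil and the black flasks are where they were, and the gripper is clear of everything.
- **Disagreements:** One wrist picture was taken while the arm was still settling, and its cup positions were off by about 7 mm. I discarded it and re-measured with the arm at rest. Nothing failed in the final checks.

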